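Free the ratchet pawl and lower the lift table

ROBOT

A 6-joint arm with a two-finger parallel gripper is mounted at the origin on the work surface. World frame = base frame: x ahead of the robot, y to its left, z up, the work surface at z = 0. Lengths are in mm, angles in rad, forces in N, time in s.
With the tool pointing down it reaches from about 325 to 775 mm from the base axis. Payload 9.3 kg.
Tool frame: the origin (TCP) lies on the centre line of the jaws, within the pads' length; the fingertips stand 17 mm ahead of it and the grasp point (between the pads) lies 2 mm behind it; z points along the fingers, y is the direction in which the jaws open and shut (so a half turn about z gives the same grasp; the last joint's range is limited). The gripper opens to 85 mm and grips with 20 to 120 N. Pads are 22 mm wide; open, the fingers measure 114 mm over their backs; the gripper's body (76 mm by 85 mm) begins 54 mm behind the grasp point. The pads swing forward as they close: fully open they stand 13 mm farther back than shut.
Start: joints at [0.991, 0.259, 0.021, 1.334, 0, 1.418], TCP at [227.679, 500.659, 214.579] pointing down, gripper open.
Joint ranges: [-3.04, 3.04], [-0.91, 1.82], [-1.04, 1.36], [-1.92, 1.95], [-1.52, 1.45], [-3.14, 3.14]. Speed limits (rad/s): [2.22, 2.22, 2.79, 3.14, 3.14, 3.14].

INTERFACE

Orientations are given as a unit quaternion [x, y, z, w].
In Python, from rig import observe, grab_frame, hand_in, find_in, masks_of, landmark_of gives the robot as it stands.
- The arm moves only by the shell command python3 -m creep 'ROWS' [FORCE]. ROWS is text: rows parted by semicolons, each of 5 numbers parted by spaces: the shift along the tool's x, y, z in units of 0.75 m (1.0 is 0.75 m), then the turn about the tool's z in units of 2 rad (1.0 is 2 rad), then the finger opening in mm, from 0 to 85.4. A call has 1 to 20 rows; each row shifts and turns the pose as measured when the row begins, along the tool's axes as they then stand; what a row does not reach is not made up. A row lasts 1/12 s, in which the tool goes at most 41.7 mm and 7.16 degrees, less where a joint would pass 70% of its speed; a pose out of reach is approached as far as the arm can. A call with a number of a shift or a turn outside -1 to 1 is refused whole. A call with a gripper value outside its range is refused whole. The fingers move at their own pace and stop on an object; FORCE is the grip in N (left out, the last holds). Time passes only in rows, so rows that do not move let the fingers close. It gives the time, the measured TCP pose, the force and the opening at its end, in the units of the state.
- observe(): the state, without advancing time (a new reading comes with each control period).
- grab_frame(name): name is "scene" or "top"; returns a dict with "pixels" (400x640x3 uint8, red, green, blue), "mtx" (3x3 intrinsics, pixels), "R" (3x3) and "t" (3): a world point X has camera coordinates R X + t. Camera axes: x right, y down, z forward; pixel columns grow to the right and rows downward; lengths in mm; the calibration is good to about 2 mm. A picture is of the moment at which its call begins. There is no depth.
- hand_in(): hands the job in, once; it reports no verdict.
Trained networks look in a picture, given as the dict that the camera call returned (one of the last four; its "shot" number tells which), for a name from the list of things; names that differ only in an ending like _2 or _b are one class to them, and where a whole thing is asked for, a point or a joint stands for the part that bears it (a point fixed in the world has none). Each returns a list of dicts, best first, with "confidence" (0 to 1); they miss things now and then, are a little off and sometimes report something else, mostly with a low value. They report only what shows in the picture. A call takes as long as a camera call. They do not tell look-alikes from the thing itself.
- find_in(picture, name): "position" ([x, y, z] in mm, in world coordinates, good to about 4 mm: the middle of the surface that is visible of it).
- masks_of(picture, name): "pixels" (400x640 bool, what is visible of it).
- landmark_of(picture, name): "position" ([x, y, z] in mm, in world coordinates, good to about 4 mm: a listed point, or the origin of a listed thing).
The state is a dict: "time": time; "q": joint angles; "qvel": joint speeds; "tau": joint torques, N m; "eef_pos": TCP position; "tool_rot": TCP orientation; "ft_force": force on the tool from outside, world axes, zero at the start; "moment": the same for the moment, N m; "opening": finger opening in mm.
Only numpy, scipy, OpenCV 4.12 (cv2) and the standard library are available. Lean on these libraries where they do the work, as an engineer would, in place of code of your own. Each camera call takes 0.05 s, during which the arm holds its last target.

TASK

Take the release rod from its cradle, slide its tip along the ledge under the tail of the ratchet pawl and flick the tail up until the pawl falls over and stays clear of the rack (with the rod, not the fingers). Then lower the load table gently until it sits firmly on its stop, with the workpiece still standing in its place on it. At the end the rod lies back in its cradle as it lay at first; be gentle with the pawl, the rod and the table, do not touch the workpiece, and leave the other things where they are.

Things in the scene. Friction and masses are not known exactly. Their poses are not given: they have to be found in the camera images.
- rod_grip (a point): release rod, loose, 0.10 kg: black handle 90 long x 16 wide x 14 mm high, then a steel shaft 8 mm in diameter with a round tip. This point, on the centre line 35 mm behind the handle's front end and 55 mm before its rear end, is the place to grip it. x runs along the rod to the tip, whose end is 124 mm from here; z up. In the cradle the rod lies level.
- cradle_seat (a point): where rod_grip belongs when the rod lies in its cradle, 45 mm above the work surface; x towards the tip, z up. Two open-topped grey forks, 10 mm thick: at x=+75 mm (slot 16 mm wide, floor 4 mm below this point, for the shaft), at x=-45 mm (24 mm wide, floor 7 mm below, for the handle); cheeks 8 mm thick, 14 mm high. Base plate 150 x 60 x 10 mm. Between the forks the fingers have room.
- stand: fixed lift stand: grey base 160 (x) x 260 (y) x 15 mm, origin at the centre of its underside, z up; levelling feet hold it 0 to 9 mm above the bench, set anew each time. Ledge and knob look to its -x side, where the rod goes in. Two guide columns at x=+-22, y=0 mm, cap at 177 mm; load table on the +y side, pawl on the -y side; post behind the pawl at x 12 to 26, y -58 to -32, 165 mm high.
- ledge (a point): on the flat top of a fixed steel ledge below the pawl's tail, 135.5 mm above the stand's origin, axes as the stand; mid-width. The ledge reaches from x=-10 to +55 mm, y=+-20 mm of this point, 6 mm thick. The engaged tail hangs over x=+32 to +48 mm, 10.5 mm above it; in front of the tail the ledge is open from above: the 8 mm shaft can be laid on it and slid in towards +x.
- pawl_tail (a point): underside of the pawl's tail, mid-width, 40 mm from the pivot (stand x=0, y=-45, z=150 mm, axis along x); at first 10.5 mm above the ledge. Steel bell crank: 55 mm arm down to the nose in the rack, level tail (16 wide in x, 8 thick, to 61 mm from the pivot at stand -y), and a 40 mm disc weight, 30 thick, on a stem 75 mm above the pivot, leaning to -y. Axes turn with it; at first as the stand.
- pawl (a joint): pawl angle, rad: 0 engaged (blocks lowering), grows as the tail is lifted, hard stop at 0.58. Its tumbler weight makes it fall back in below about 0.42; beyond that it falls over to the stop and stays clear. Lifting the tail at 40 mm from the pivot takes 2 to 3 N at first, falling to nothing at 0.42 (16 mm of lift); the tail then leaves the rod. Do not force it against the stop.
- lift_table (a joint): how far the load table has slid down, in m (0 at the start; grows downwards, slides along the vertical). The guide is stiff: the table stays where it is left, and needs about 4 to 9 N of push downwards to move.
- knob (a point): centre (half-way up) of the upright black knob on the table's front lug, a cylinder 20 mm in diameter and 36 mm high, standing on the 12 mm thick lug; at stand x = -75, y = 75 mm; moves with the table. Axes as the stand.
- table_top (a point): point on the upper face of the load table (aluminium plate 110 x 110 x 12 mm) below the middle of the workpiece at the start; axes as the stand
- workpiece: stepped steel workpiece, loose, 50 x 50 mm, 45 mm high, 0.4 to 0.7 kg, standing on the load table; origin at the centre of its underside
- cal_sphere: bystander: white calibration ball 30 mm across on a stem with a round foot (56 mm), 81 mm high; origin at the foot
- ring_gauge: bystander: steel ring 64 mm across, 20 mm high; origin at its underside
- clamp_block: bystander: dark L-shaped clamp block 60 x 45 x 50 mm; origin at its underside
- rod_tip (a point): centre of the rod's round tip (ball of 4 mm radius), 120 mm in +x from rod_grip, axes as rod_grip
- stop: fixed adjustable stop under the table (at stand x=30, y=45 mm): a dark collar 30 mm in diameter, 14 mm high, on the stand's base, origin at the centre of its underside, with a rubber-topped screw 20 mm in diameter standing out of it. The screw is set to another height each time and is not measured: the table comes down on it after 45 to 60 mm of travel, which has to be felt.
There are look-alikes about, which are no part of the job. What is shaped like the part that bears cradle_seat but blue or yellow is not meant. Of the things shaped like the part that bears rod_grip, the black one is meant.

How it is judged:
By the outcome, as a careful person would: the job done as asked, in the order asked, and still so for the second after the job is handed in, with the robot touching nothing.
It also fails if it takes over 72 s, if anything falls off the work surface, if the arm or the gripper's body presses on something with over 40 N, if the wrist force passes 120 N, or if a joint passes its speed limit or range.

## Working session

There is one attempt and no reset: what is moved stays moved. The work goes in short steps, Python scripts to look and compute and a shell command to move; the robot and the scene stay as the last step left them, time stands still between calls to the robot, and variables do not carry over. Pictures are saved under pics/ and viewed, and the job is handed in when it is done.

```bash
ls; mkdir -p pics
python3 - <<'E'
from rig import *
import cv2
s=observe(); print({k:(v if not hasattr(v,'tolist') else v.tolist()) for k,v in s.items()})
for n in("scene","top"):
    f=grab_frame(n); cv2.imwrite(f"pics/{n}0.png",f["pixels"][:,:,::-1]); print(n,f["mtx"],f["R"],f["t"])
    for k in ["rod_grip","cradle_seat","stand","ledge","pawl_tail","knob","table_top","workpiece","cal_sphere","ring_gauge","clamp_block","rod_tip","stop"]:
        try: print(n,k,[( [round(float(x)) for x in d["position"]],round(float(d["confidence"]),2)) for d in landmark_of(f,k)][:5])
        except Exception as e: print(k,e)
E
```

```text
pics
{'time': 0.0, 'q': [0.9914202462693169, 0.2591929140495403, 0.020745847416237306, 1.3337046375869521, 3.4344262327482574e-05, 1.4182076780248358], 'qvel': [-0.0012343377495164774, -0.0002704469602470378, -0.0008364152660319464, -0.0003284779178686385, -0.0011171032635879051, -0.00023609948684666994], 'tau': [-0.0016300520655931905, -55.56435585021973, 34.45306062698364, 0.013795412087347358, -5.513012979463383e-05, -8.417814285621716e-06], 'eef_pos': [227.48863118067814, 500.4076920026249, 213.95953269592306], 'tool_rot': [0.2117778147832349, 0.9773176032430988, -0.0006266618069892539, -0.00025855711644507724], 'ft_force': [0.07078302235435227, -0.034698424661063, -0.23027594630618625], 'moment': [0.0025425839573978665, 0.043164126977562056, 0.013850431427761387], 'opening': 85.52987373482856}
scene [[436.14133986   0.         319.62249562]
 [  0.         436.14133986 201.65933557]
 [  0.           0.           1.        ]] [[-0.19701111  0.98026549  0.01631516]
 [ 0.58322224  0.13055848 -0.80175202]
 [-0.78805992 -0.14843869 -0.59743411]] [  89.1934771  -203.55888549 1743.05669
[... 1093 characters left out ...]
([470, 300, 46], 0.59)]
top cradle_seat [([273, 344, 43], 0.83), ([471, 305, 44], 0.67), ([421, 482, 47], 0.63), ([469, -392, 3], 0.61)]
top stand [([631, -139, 1], 0.75)]
top ledge [([608, -232, 140], 0.8)]
top pawl_tail [([653, -225, 147], 0.7)]
top knob [([534, -92, 143], 0.91)]
top table_top [([606, -58, 119], 0.82), ([586, 347, 43], 0.64)]
top workpiece [([610, -52, 121], 0.71)]
top cal_sphere [([384, 86, 0], 0.5), ([534, -90, 141], 0.21)]
top ring_gauge [([471, -389, -1], 0.65)]
top clamp_block [([630, -136, 5], 0.74), ([656, -452, -3], 0.66)]
top rod_tip [([483, 103, 4], 0.81), ([584, 348, 44], 0.69), ([826, 298, 5], 0.62), ([657, -454, -2], 0.37), ([630, -138, -1], 0.19)]
top stop []
```

View pics/scene0.png

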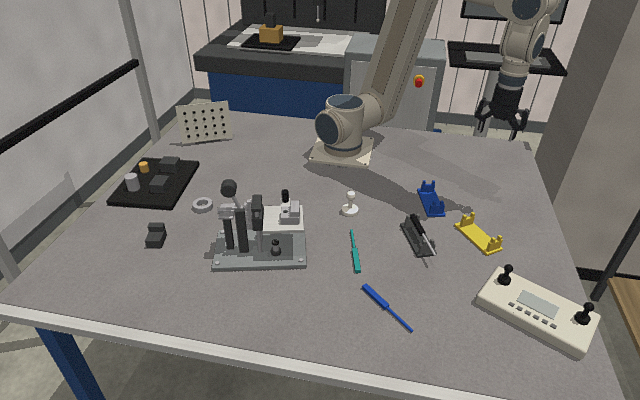

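View pics/top0.png

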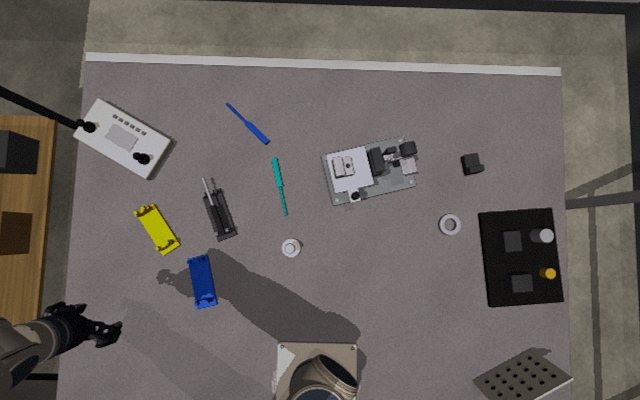

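```bash
cat > h.py <<'E'
import numpy as np, cv2
from rig import *
def px(f,X):
    c=f["R"]@np.asarray(X,float)+f["t"]; p=f["mtx"]@c; return p[:2]/p[2]
def ray(f,u):
    d=np.linalg.inv(f["mtx"])@np.array([u[0],u[1],1.]); return -f["R"].T@f["t"], f["R"].T@d
def tri(f1,u1,f2,u2):
    a,d=ray(f1,u1); b,e=ray(f2,u2)
    s=np.linalg.lstsq(np.c_[d,-e],b-a,rcond=None)[0]
    p,q=a+d*s[0],b+e*s[1]; return (p+q)/2, np.linalg.norm(p-q)
def onz(f,u,z):
    a,d=ray(f,u); return a+d*(z-a[2])/d[2]
def crop(f,x0,x1,y0,y1,k,name,marks=()):
    im=cv2.resize(np.ascontiguousarray(f["pixels"][y0:y1,x0:x1,::-1]),None,fx=k,fy=k,interpolation=cv2.INTER_CUBIC)
    for m in marks:
        u=px(f,m); cv2.circle(im,(int((u[0]-x0+.5)*k),int((u[1]-y0+.5)*k)),2,(0,0,255),-1)
    cv2.imwrite(f"pics/{name}.png",im)
def both(): return grab_frame("scene"),grab_frame("top")
def st():
    s=observe(); R=cv2.Rodrigues(np.zeros(3))[0]
    from scipy.spatial.transform import Rotation
    R=Rotation.from_quat(s["tool_rot"]).as_matrix()
    return s,R
def togo(dx):
    "world shift -> tool units"
    s,R=st(); return R.T@np.asarray(dx,float)/750
E
python3 - <<'E'
from h import *
from itertools import product
a,b=both()
crop(a,380,500,180,280,6,"s_cr"); crop(b,180,300,150,250,6,"t_cr")
crop(a,205,315,175,275,7,"s_st"); crop(b,315,425,130,210,7,"t_st")
# fit stand
L={}
for k in ["stand","ledge","pawl_tail","knob"]:
    P=[]
    for f in (a,b):
        r=landmark_of(f,k)
        if r: P.append(np.array(r[0]["position"]))
    L[k]=P; print(k,np.round(P,1).tolist())
E
```

```text
stand [[626.0, -137.9, -0.2], [627.1, -138.1, 3.3]]
ledge [[609.3, -231.4, 134.8], [607.8, -236.1, 132.2]]
pawl_tail [[650.4, -223.5, 145.8], [652.0, -222.4, 149.5]]
knob [[536.7, -89.1, 140.8], [538.2, -92.2, 139.3]]
```

View pics/s_cr.png

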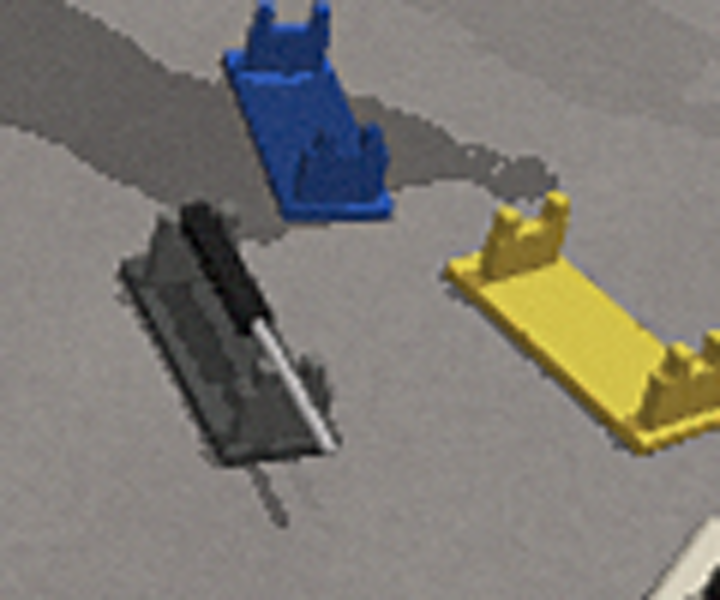

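View pics/t_cr.png

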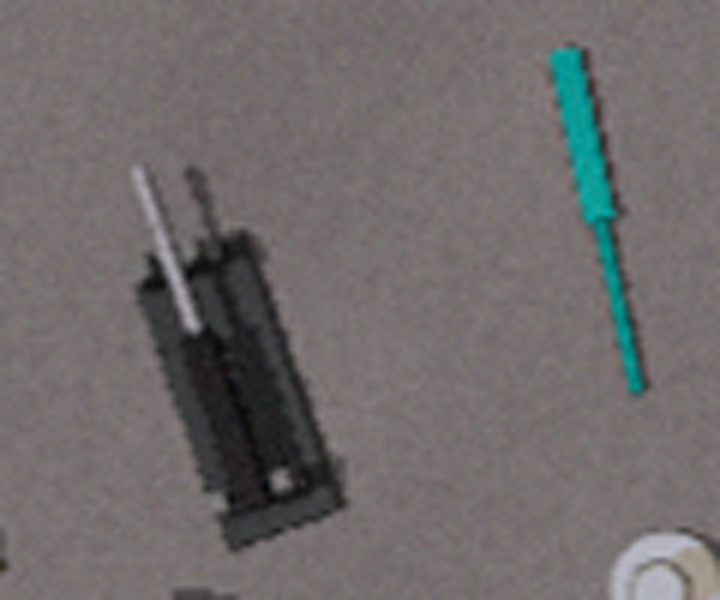

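View pics/s_st.png

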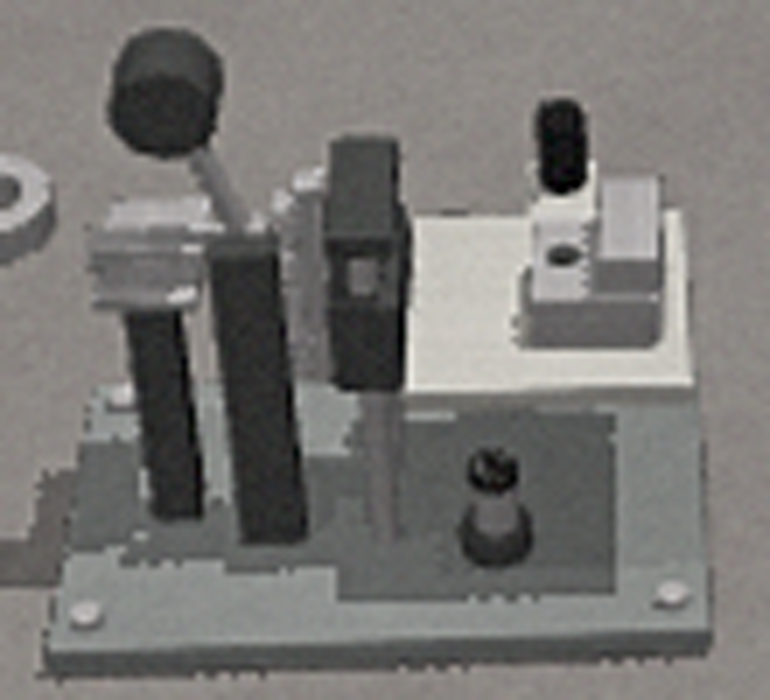

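View pics/t_st.png

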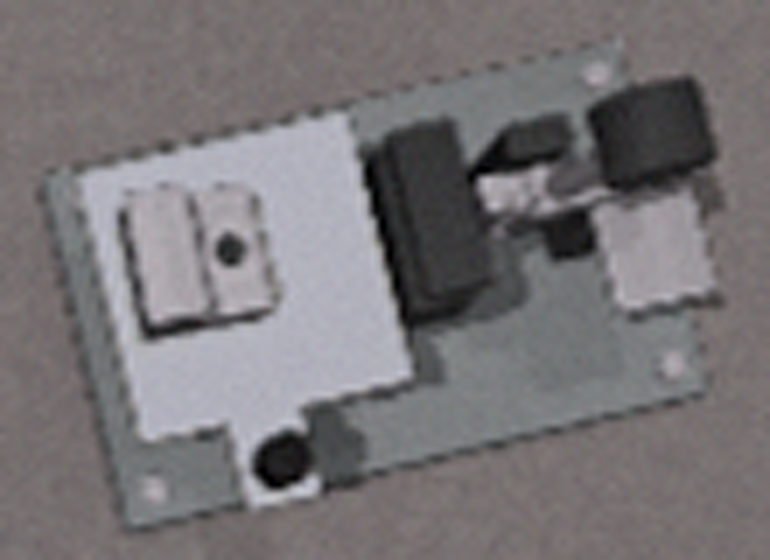

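```bash
cat > fit.py <<'E'
from h import *
from scipy.optimize import least_squares
a,b=both()
A=lambda u:(205+u[0]/7-.5,175+u[1]/7-.5)
B=lambda u:(315+u[0]/7-.5,130+u[1]/7-.5)
obs=[(b,B((45,178)),(80,130,15)),(b,B((130,530)),(-80,130,15)),(b,B((705,395)),(-80,-130,15)),(b,B((618,42)),(80,-130,15)),
(b,B((628,308)),(-50,-65,135.5)),(b,B((718,297)),(-50,-105,135.5)),(b,B((285,458)),(-75,75,'k')),
(a,A((50,652)),(80,-130,15)),(a,A((708,633)),(80,130,15)),(a,A((560,106)),(-75,75,'k')),
(a,A((215,203)),(-50,-65,135.5)),(a,A((108,203)),(-50,-105,135.5)),]
def T(p,X):
    c,s=np.cos(p[3]),np.sin(p[3]); z=p[4] if X[2]=='k' else X[2]
    return np.array([p[0]+c*X[0]-s*X[1],p[1]+s*X[0]+c*X[1],p[2]+z])
def res(p): return np.concatenate([px(f,T(p,X))-u for f,u,X in obs])
if __name__=="__main__":
    r=least_squares(res,[628,-139,3,.25,155],loss="soft_l1"); p=r.x
    print(np.round(p,3),"yaw deg",np.degrees(p[3])); print(np.round(res(p).reshape(-1,2),1).tolist())
    for n,X in dict(ledge=(-40,-85,135.5),tail=(0,-85,146),knob=(-75,75,p[4]-18)).items(): print(n,np.round(T(p,X),1))
    m=[T(p,X) for f,u,X in obs]+[T(p,X) for X in [(-40,-85,135.5),(15,-65,135.5),(15,-105,135.5),(0,-85,146),(-8,-106,146),(-8,-106,154),(8,-106,154)]]
    crop(a,205,315,175,275,7,"s_fit",m); crop(b,315,425,130,210,7,"t_fit",m)
E
python3 fit.py
```

```text
[ 6.26165e+02 -1.41290e+02  1.96400e+00  2.61000e-01  1.60682e+02] yaw deg 14.930782543527366
[[-0.7, -0.3], [-0.5, 0.6], [1.1, 0.1], [0.2, -0.1], [-1.5, 1.3], [-0.0, -0.5], [0.4, -0.3], [-1.0, 0.2], [0.3, -0.2], [-0.1, 0.1], [-0.5, -0.2], [0.4, 0.2]]
ledge [ 609.4 -233.7  137.5]
tail [ 648.1 -223.4  148. ]
knob [534.4 -88.1 144.6]
```

Run:
```python
import cv2,numpy as np
a=cv2.imread('pics/s_fit.png');b=cv2.imread('pics/t_fit.png')
s=0.8
a=cv2.resize(a,(400,364));b=cv2.resize(b,(400,291))
h=np.zeros((364,800,3),np.uint8);h[:,:400]=a;h[:291,400:]=b;cv2.imwrite('pics/fitc.png',h)
```

```text
(no output)
```

View pics/fitc.png

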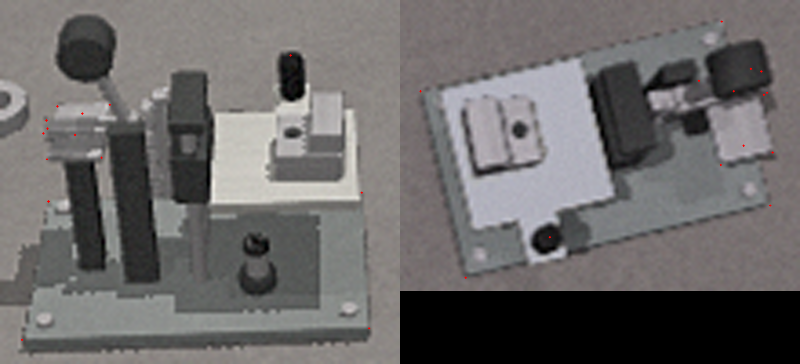

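Run:
```python
from h import *
a,b=both()
A=lambda u:(380+u[0]/6-.5,180+u[1]/6-.5)
B=lambda u:(180+u[0]/6-.5,150+u[1]/6-.5)
j,e1=tri(a,A((258,324)),b,B((193,330))); t,e2=tri(a,A((332,447)),b,B((138,170)))
print("junction",j,e1,"tip end",t,e2)
d=t-j; print(np.linalg.norm(d),np.degrees(np.arctan2(d[1],d[0])))
u=d/np.linalg.norm(d); print("grip from j",j-35*u,"from tip",t-124*u)
for f,n in((a,'s'),(b,'t')):
    m=masks_of(f,"rod_grip")
    for q in m:
        ys,xs=np.nonzero(q["pixels"]); print(n,q["confidence"],xs.mean(),ys.mean(),len(xs))
    for k in("rod_grip","rod_tip","cradle_seat"):
        print(k,[np.round(d["position"],1).tolist() for d in landmark_of(f,k)])
s,R=st(); print(R)
```

```text
junction [506.54809355 315.17138063  50.60874828] 0.687790630406042 tip end [583.98807759 348.43330157  47.43477909] 2.4519079263394237
84.3408595753982 23.24442729633257
grip from j [474.4118377  301.36825794  51.92589067] from tip [470.13391402 299.53080974  52.10122642]
s 0.75 354.62083333333334 253.525 240
s 0.71 417.6439393939394 225.7348484848485 132
s 0.6 378.06611570247935 298.74793388429754 242
rod_grip [[743.2, 212.4, 7.2], [469.7, 293.5, 43.8], [603.7, 136.2, 11.1]]
rod_tip [[821.5, 296.8, 6.2], [487.4, 105.7, 4.3], [580.6, 351.5, 45.0]]
cradle_seat [[423.4, 479.9, 46.5], [476.1, 300.4, 45.1], [273.5, 340.1, 43.4]]
t 0.75 252.58078602620088 127.99563318777292 229
t 0.55 354.88196721311476 171.50098360655738 1525
t 0.49 214.84375 211.0125 320
t 0.49 279.0364238410596 180.82119205298014 302
rod_grip [[601.9, 129.7, 5.7], [469.1, 302.5, 43.8], [741.6, 213.7, 8.5], [383.0, 86.2, 1.8]]
rod_tip [[825.3, 298.9, 7.7], [582.6, 344.5, 41.7], [489.5, 104.3, 5.4]]
cradle_seat [[472.7, 305.0, 45.3], [420.3, 479.8, 47.0], [274.8, 346.7, 42.3], [385.3, 84.8, 1.1]]
[[-9.10298255e-01  4.13952999e-01  3.33897293e-05]
 [ 4.13952999e-01  9.10298256e-01  1.43878970e-05]
 [-2.44386992e-05  2.69190561e-05 -9.99999999e-01]]
```

```bash
python3 -m creep '-0.0451 -0.01204 0 0 85;-0.0451 -0.01204 0 0 85;-0.0451 -0.01204 0 0 85;-0.0451 -0.01204 0 0 85;-0.0451 -0.01204 0 0 85;-0.0451 -0.01204 0 0 85;-0.0451 -0.01204 0 0 85;-0.0451 -0.01204 0 0 85;-0.0451 -0.01204 0 0 85;0 0 0.02 -0.06 85;0 0 0.02 -0.06 85;0 0 0.02 -0.06 85;0 0 0.02 -0.06 85;0 0 0.02 -0.06 85;0 0 0.02 -0.06 85;0 0 0.02 -0.06 85;0 0 0 0 85' 30
cat >> h.py <<'E'
def rep(tgt=None,yaw=None,ax=1):
    s,R=st(); p=np.array(s["eef_pos"]); 
    print("t",round(s["time"],2),"p",np.round(p,1),"xyaw",np.round(np.degrees(np.arctan2(R[1,0],R[0,0])),2),"tz",np.round(R[:,2],4),"F",np.round(s["ft_force"],2),"M",np.round(s["moment"],2),"op",round(s["opening"],1),"q",np.round(s["q"],2))
    if tgt is not None: print("units",np.round(R.T@(np.array(tgt)-p)/750,4))
    if yaw is not None: print("turn units",round(-np.radians((yaw-np.degrees(np.arctan2(R[1,0],R[0,0]))+180)%360-180)/2,4) if False else round(-np.radians(((yaw-np.degrees(np.arctan2(R[1,0],R[0,0]))+180)%360)-180)/2,4))
E
python3 - <<'E'
from h import *
rep((470.5,300,43),203.5)
a,b=both(); crop(a,360,500,130,280,5,"s1")
crop(b,150,310,120,260,5,"t1")
E
```

```text
time: 3.92
eef_pos: [485.1, 290.7, 105.3]
tool_rot: [-0.224, 0.974, 0.001, 0.002]
ft_force: [-0.4, 0.8, -0.1]
opening: 84.8
t 3.92 p [485.1 290.7 105.3] xyaw -154.07 tz [ 0.0041  0.0023 -1.    ] F [-0.4   0.75 -0.08] M [-0.03  0.    0.02] op 84.8 q [ 0.39  0.33 -0.16  1.08  0.   -0.06]
units [0.0124 0.0196 0.083 ]
turn units 0.0212
```

View pics/s1.png

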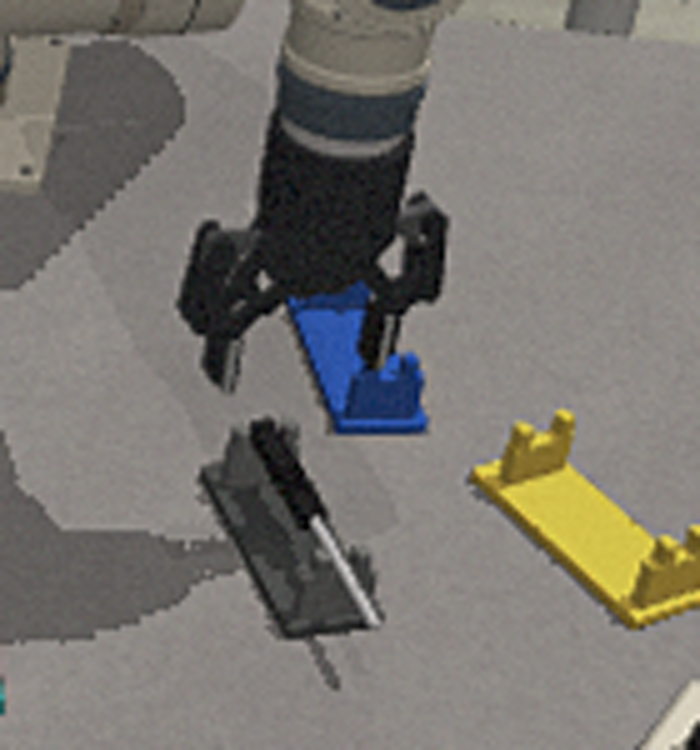

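View pics/t1.png

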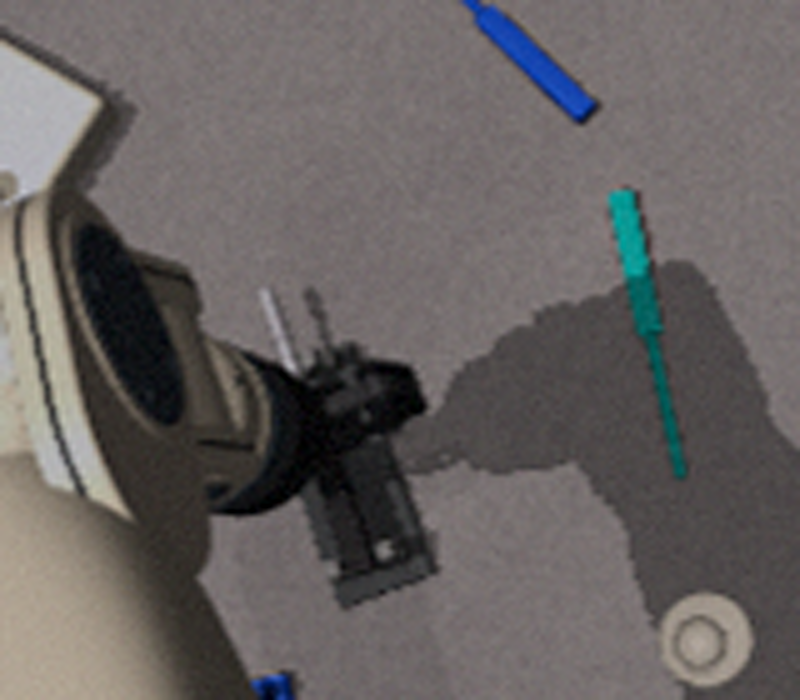

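```bash
python3 -m creep '0.006 0.0095 0 0.01 85;0.006 0.0095 0 0.01 85;0 0 0 0 85;0 0 0.01 0 85;0 0 0.01 0 85;0 0 0.01 0 85;0 0 0 0 85'
python3 - <<'E'
from h import *
rep((470.5,300,43),203.5)
a,b=both(); crop(a,380,460,190,260,8,"s2")
E
```

```text
time: 4.6
eef_pos: [475.8, 301.8, 89.6]
tool_rot: [-0.19, 0.982, 0.002, 0.009]
ft_force: [-0.7, -0.7, -0.4]
opening: 84.8
t 4.6 p [475.8 301.8  89.6] xyaw -158.05 tz [ 0.0161  0.0071 -0.9998] F [-0.68 -0.73 -0.41] M [ 0.01 -0.    0.01] op 84.8 q [ 0.42  0.33 -0.2   1.02  0.    0.03]
units [0.0085 0.0003 0.062 ]
turn units -0.0136
```

View pics/s2.png

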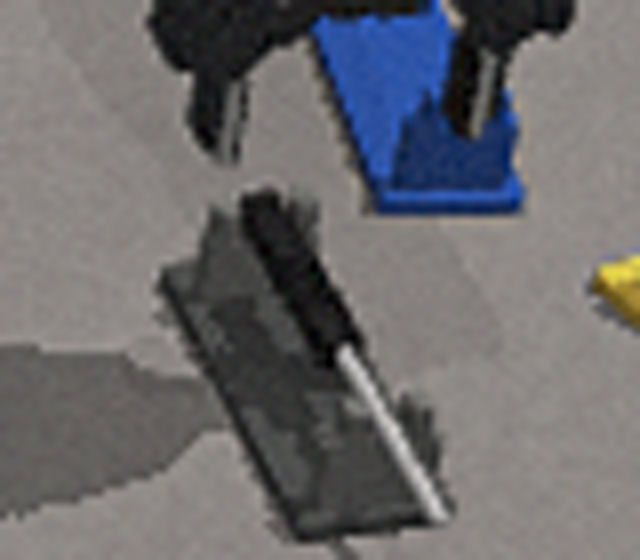

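```bash
python3 -m creep '0 0 0 0 85'; python3 -c "
from h import *
rep()"; python3 -m creep '0 0 0 0 85;0 0 0 0 85'; python3 -c "
from h import *
rep((470.5,300,43),203.5)"
```

```text
time: 4.78
eef_pos: [476.3, 301.9, 90.6]
tool_rot: [-0.19, 0.982, 0.002, 0.009]
ft_force: [-0.0, -0.0, 0.1]
opening: 85.1
t 4.78 p [476.3 301.9  90.6] xyaw -158.06 tz [ 0.0167  0.0075 -0.9998] F [-0.01 -0.02  0.06] M [0.01 0.03 0.04] op 85.1 q [ 0.42  0.33 -0.2   1.02  0.    0.03]
time: 4.95
eef_pos: [476.6, 301.8, 90.8]
tool_rot: [-0.19, 0.982, 0.002, 0.009]
ft_force: [-0.7, 0.3, -0.2]
opening: 85.1
t 4.95 p [476.6 301.8  90.8] xyaw -158.08 tz [ 0.0168  0.0074 -0.9998] F [-0.7   0.32 -0.19] M [-0.01  0.01 -0.05] op 85.1 q [ 0.42  0.33 -0.2   1.02  0.    0.03]
units [0.0096 0.0008 0.0635]
turn units -0.0138
```

```bash
python3 -m creep '0.004 0 0.01 -0.006 85;0.004 0 0.012 -0.006 85;0.002 0 0.012 -0.002 85;0 0 0.012 0 85;0 0 0.01 0 85;0 0 0 0 85'; python3 -c "
from h import *
rep((470.5,300,43),203.5)"
```

```text
time: 5.45
eef_pos: [469.2, 298.7, 44.1]
tool_rot: [-0.205, 0.979, 0.002, 0.009]
ft_force: [-0.0, -0.5, 0.3]
opening: 84.8
t 5.45 p [469.2 298.7  44.1] xyaw -156.29 tz [ 0.0168  0.0074 -0.9998] F [-0.   -0.51  0.25] M [0.03 0.07 0.04] op 84.8 q [ 0.42  0.36 -0.29  0.9  -0.    0.  ]
units [-0.0022  0.0009  0.0015]
turn units 0.0018
```

```bash
python3 -m creep '0 0 0.001 0 60;0 0 0 0 40;0 0 0 0 26;0 0 0 0 20;0 0 0 0 14;0 0 0 0 12;0 0 0 0 10;0 0 0 0 10;0 0 0 0 10' 40
python3 - <<'E'
from h import *
rep((470.5,300,43),203.5)
a,b=both(); crop(a,380,460,190,260,8,"s3")
crop(b,180,260,170,250,8,"t3")
E
```

```text
time: 6.2
eef_pos: [470.0, 299.0, 43.7]
tool_rot: [-0.205, 0.979, 0.002, 0.009]
ft_force: [0.4, -0.0, -0.0]
opening: 9.9
t 6.2 p [470.  299.   43.7] xyaw -156.31 tz [ 0.0177  0.0078 -0.9998] F [ 0.39 -0.04 -0.01] M [-0.    0.04 -0.02] op 9.9 q [ 0.42  0.36 -0.29  0.9   0.    0.  ]
units [-0.0011  0.0009  0.001 ]
turn units 0.0017
```

View pics/s3.png

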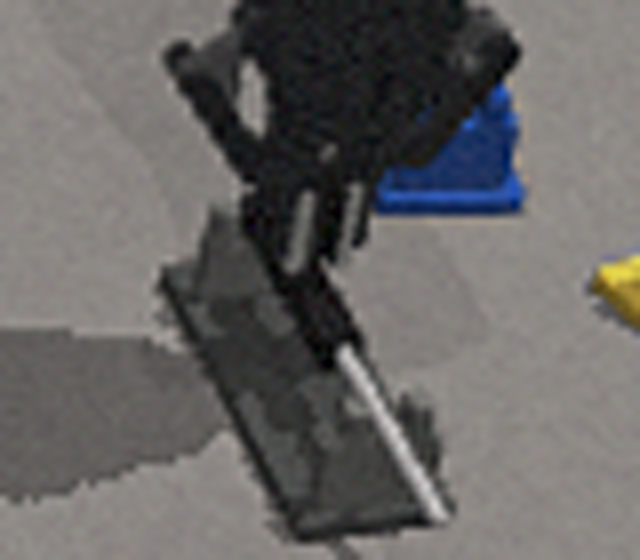

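View pics/t3.png

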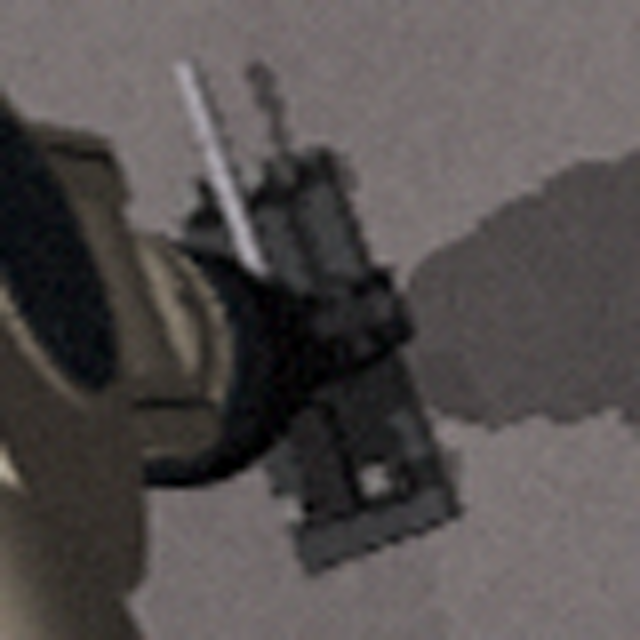

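Run:
```python
from h import *
a,b=both()
s,R=st(); p=np.array(s["eef_pos"]);z=R[:,2];y=R[:,1];x=R[:,0]
u=np.array([np.cos(np.radians(23.5)),np.sin(np.radians(23.5)),0]); g=np.array([471,300,45.])
m=[p,p+17*z,p+17*z+5*y,p+17*z-5*y]+[g+35*u,g+124*u,g-55*u]
crop(a,380,460,190,260,8,"s3m",m); crop(b,180,260,170,250,8,"t3m",m)
for q in m: print(np.round(px(a,q),1),np.round(px(b,q),1))
A=cv2.imread('pics/s3m.png');B=cv2.imread('pics/t3m.png');B=cv2.resize(B,(160,160)) if 0 else B
print(A.shape,B.shape)
```

```text
[416.9 226.6] [217.4 217.4]
[416.1 231. ] [218.8 217.6]
[417.6 230.8] [217.2 218.2]
[414.5 231.3] [220.4 217. ]
[421.9 234.1] [212.7 205.8]
[434.6 254.9] [202.  177.7]
[410.4 215.3] [223.6 234.7]
(560, 640, 3) (640, 640, 3)
```

View pics/s3m.png

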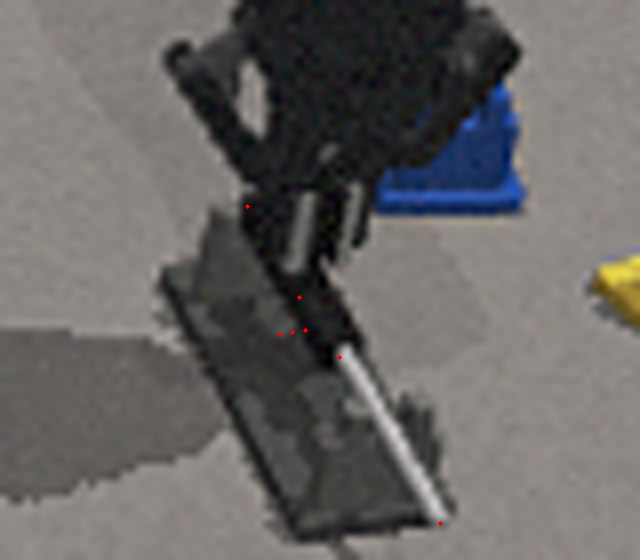

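View pics/t3m.png

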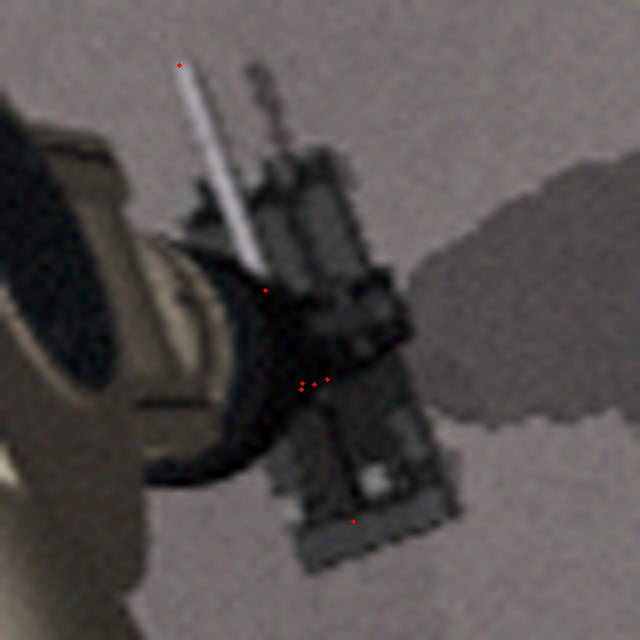

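```bash
python3 - <<'E'
from h import *
a,b=both()
yw=np.radians(-154.07)
y=np.array([np.sin(yw),-np.cos(yw),0]);
for p in [(485,290.7,105)]:
    for dz in (0,4,17): 
        print(dz,[np.round(px(a,np.array(p)-[0,0,dz]+k*y),1) for k in(-43,0,43)])
s,R=st(); print(s["eef_pos"],s["opening"],R[:,1])
E
python3 -c "
import cv2
im=cv2.imread('pics/scene0.png')[80:160,450:580]
cv2.imwrite('pics/s0g.png',cv2.resize(im,None,fx=6,fy=6,interpolation=cv2.INTER_CUBIC))"
```

```text
0 [array([403.2, 215.3]), array([417. , 213.2]), array([430.7, 211. ])]
4 [array([403. , 216.4]), array([416.8, 214.2]), array([430.5, 212.1])]
17 [array([402.4, 219.9]), array([416.2, 217.8]), array([429.7, 215.6])]
[469.87602293 299.01493195  43.55378255] 9.804025855823346 [-4.01893124e-01  9.15686580e-01  6.06992746e-05]
```

View pics/s0g.png

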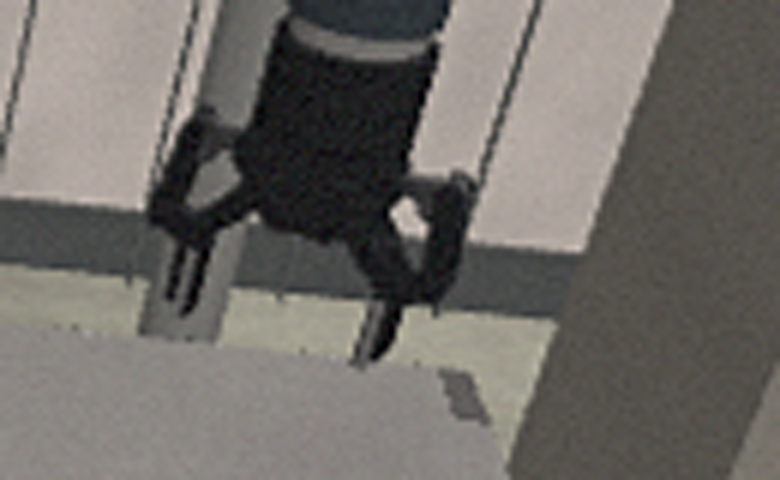

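Run:
```python
from h import *
a,b=both()
for dz in (4,17): print(px(a,(227.5,500.4,214-dz)))
yw=np.radians(155.55); y=np.array([np.sin(yw),-np.cos(yw),0])
print([px(a,np.array([227.5,500.4,210])+k*y) for k in(-43,43)])
# top view: tip positions in the initial
print([px(b,np.array([227.5,500.4,210])+k*y) for k in(-43,43)])
crop(b,0,140,280,400,5,"x"); cv2.imwrite("pics/t0g.png",cv2.resize(cv2.imread("pics/top0.png")[290:390,30:140],None,fx=7,fy=6))
```

```text
[491.74848737 146.05193683]
[490.70653831 149.68051759]
[array([478.29317018, 141.96698574]), array([505.60092018, 150.25744976])]
[array([125.68413223, 321.11387144]), array([ 93.91136436, 305.06138842])]
```

View pics/t0g.png

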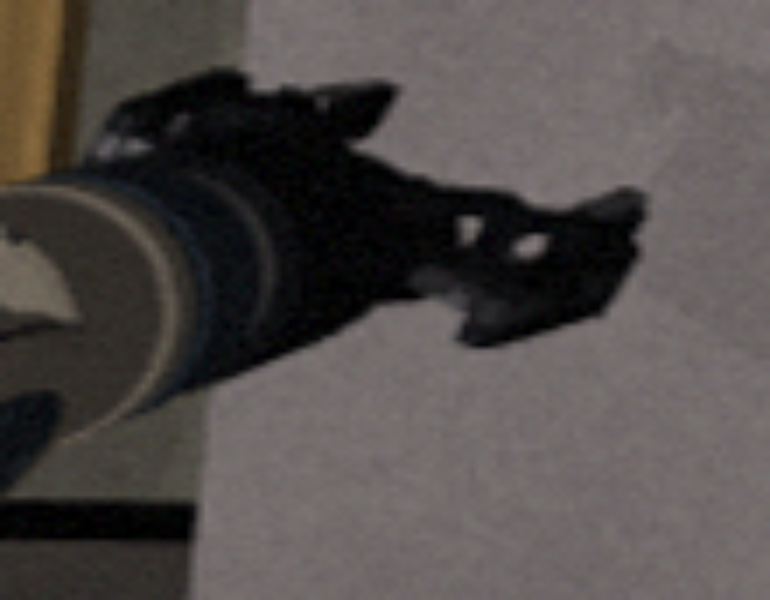

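Run:
```python
from h import *
a,b=both()
print("base",px(a,(0,0,0)),px(b,(0,0,0)))
c=[(-100,-100,0),(100,-100,0),(100,100,0),(-100,100,0)]
for X in c: print(X,px(a,X),px(b,X))
crop(a,290,400,80,180,6,"sb"); crop(b,260,380,320,400,6,"tb")
```

```text
base [341.94016481 150.72556759] [315.68485326 381.92121085]
(-100, -100, 0) [322.20320232 136.37325428] [349.24147273 418.59149846]
(100, -100, 0) [312.21080058 160.54318371] [350.5729671  347.44623534]
(100, 100, 0) [363.91837398 166.70766941] [282.61442291 345.78222511]
(-100, 100, 0) [369.56489876 141.60296978] [280.15615453 417.02918557]
```

View pics/sb.png

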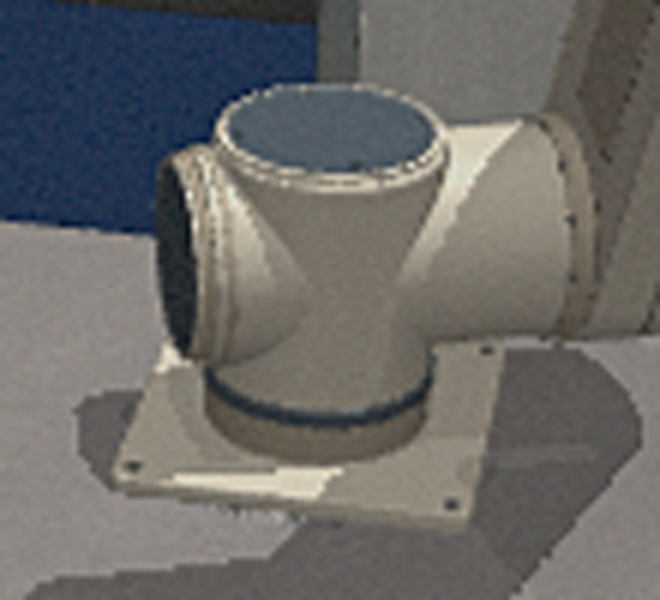

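View pics/tb.png

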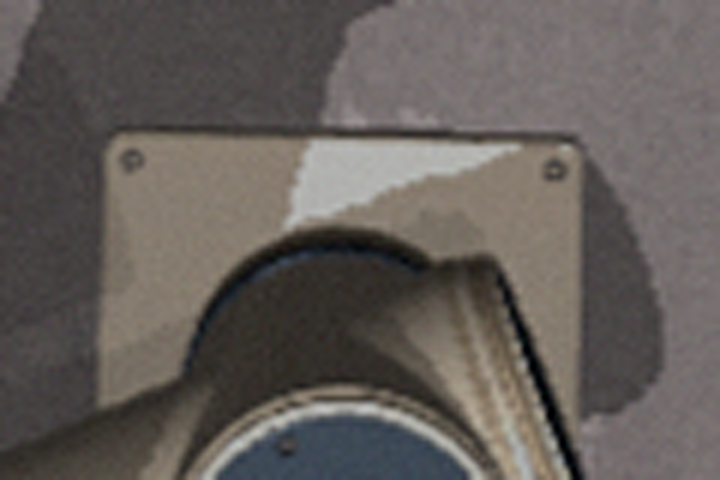

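Run:
```python
from h import *
a,b=both()
s,R=st(); p=np.array(s["eef_pos"])
m=[p-R[:,2]*k for k in(-17,0,50,100,150,200,250)]
crop(a,370,480,130,250,6,"s4m",m); crop(b,160,280,150,270,6,"t4m",m)
A=cv2.imread('pics/s4m.png');B=cv2.imread('pics/t4m.png')
A=cv2.resize(A,(400,436));B=cv2.resize(B,(400,400));h=np.zeros((436,800,3),np.uint8);h[:,:400]=A;h[:400,400:]=B;cv2.imwrite('pics/m4.png',h)
```

View pics/m4.png

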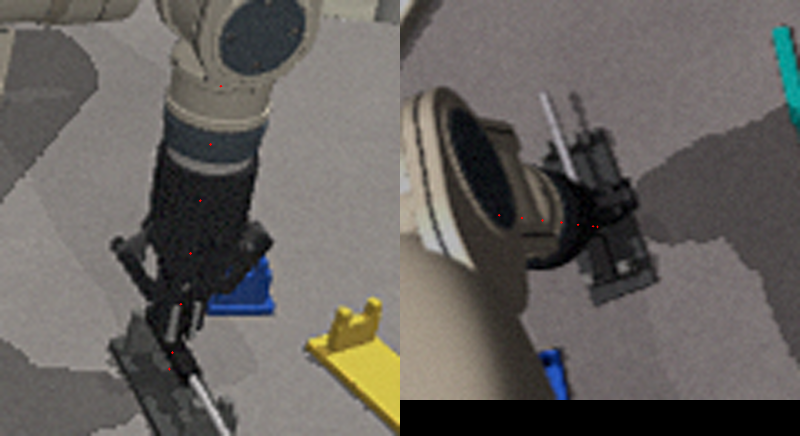

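```bash
python3 -m creep '0 0 0 0 50;0 0 0 0 50;0 0 0 0 50;0 0 0 0 50;0 0 0.006 0 50;0 0 0.006 0 50;0 0 0.003 0 50;0 0 0 0 50'
python3 - <<'E'
from h import *
rep((470.5,300,43),203.5)
a,b=both(); crop(a,380,460,190,260,8,"s5")
E
```

```text
time: 7.47
eef_pos: [470.1, 299.1, 31.1]
tool_rot: [-0.205, 0.979, 0.002, 0.009]
ft_force: [0.9, -0.1, 0.5]
opening: 49.9
t 7.47 p [470.1 299.1  31.1] xyaw -156.3 tz [ 0.0175  0.0077 -0.9998] F [ 0.85 -0.12  0.47] M [0.02 0.02 0.01] op 49.9 q [ 0.42  0.38 -0.3   0.87 -0.    0.  ]
units [-0.0013  0.0009 -0.0159]
turn units 0.0017
```

View pics/s5.png

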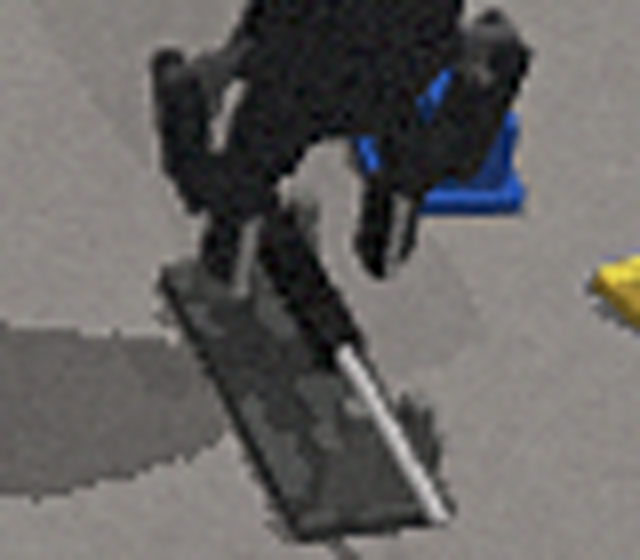

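Run:
```python
from h import *
a,b=both()
s,R=st(); p=np.array(s["eef_pos"])
# tips predicted if physically raised by h, opening 50
for h in(0,10,20,30,40):
    q=[p+R[:,2]*(17-5-h)+k*R[:,1] for k in(-31,31)]
    print(h,[np.round((px(a,x)-[380,190]+.5)*8) for x in q],[np.round((px(b,x)-[180,170]+.5)*8) for x in q])
crop(b,180,260,170,250,8,"t5")
```

```text
0 [array([213., 357.]), array([367., 336.])] [array([397., 353.]), array([240., 416.])]
10 [array([217., 337.]), array([371., 316.])] [array([391., 352.]), array([233., 415.])]
20 [array([220., 316.]), array([375., 295.])] [array([385., 351.]), array([225., 415.])]
30 [array([224., 295.]), array([380., 274.])] [array([379., 350.]), array([217., 414.])]
40 [array([227., 274.]), array([384., 253.])] [array([372., 349.]), array([210., 414.])]
```

View pics/t5.png

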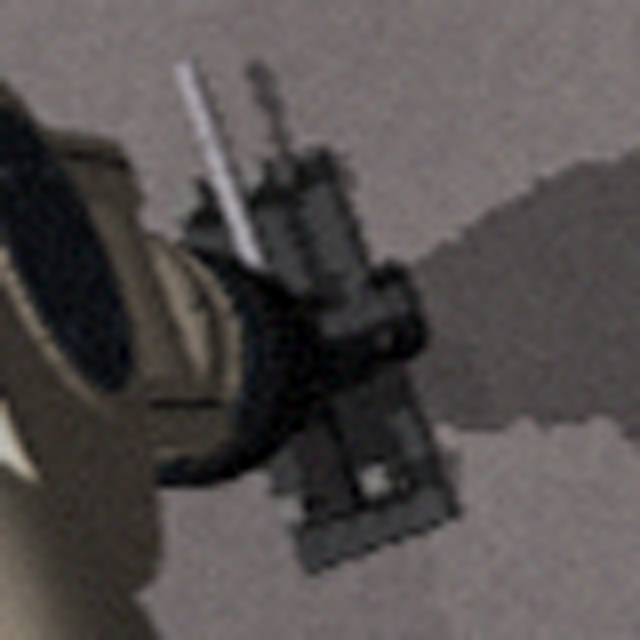

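```bash
python3 -m creep '0 0 0.004 0 50;0 0 0.005 0 50;0 0 0.002 0 50;0 0 0 0 50'
python3 - <<'E'
from h import *
rep((470.5,300,43),203.5)
a,b=both(); crop(a,380,460,190,260,8,"s6")
E
```

```text
time: 8.0
eef_pos: [470.9, 299.5, 23.2]
tool_rot: [-0.205, 0.979, 0.002, 0.01]
ft_force: [-0.5, -0.3, 0.4]
opening: 50.1
t 8.0 p [470.9 299.5  23.2] xyaw -156.3 tz [ 0.0193  0.0086 -0.9998] F [-0.51 -0.29  0.42] M [ 0.03  0.01 -0.01] op 50.1 q [ 0.42  0.38 -0.31  0.85  0.    0.  ]
units [-0.0003  0.0009 -0.0264]
turn units 0.0017
```

View pics/s6.png

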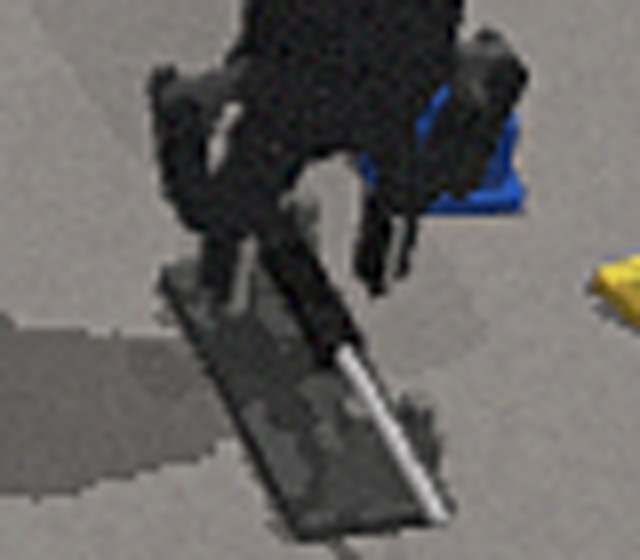

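```bash
python3 -m creep '0 0 0.004 0 50;0 0 0.003 0 50;0 0 0 0 50'
python3 - <<'E'
from h import *
rep((470.5,300,43),203.5)
a,b=both(); crop(a,380,460,190,260,8,"s7")
E
```

```text
time: 8.35
eef_pos: [471.3, 299.6, 18.0]
tool_rot: [-0.205, 0.979, 0.002, 0.011]
ft_force: [0.1, -0.0, 0.3]
opening: 50.2
t 8.35 p [471.3 299.6  18. ] xyaw -156.3 tz [ 0.02    0.0088 -0.9998] F [ 0.05 -0.04  0.35] M [-0.02  0.04  0.02] op 50.2 q [ 0.42  0.39 -0.32  0.84  0.    0.  ]
units [ 0.      0.0009 -0.0334]
turn units 0.0017
```

View pics/s7.png

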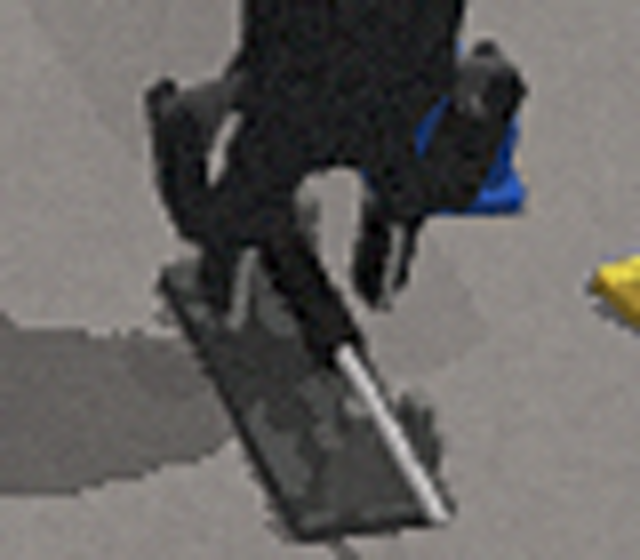

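```bash
python3 -m creep '0 0 0 0 30;0 0 0 0 20;0 0 0 0 15;0 0 0 0 10;0 0 0 0 8;0 0 0 0 8;0 0 0 0 8;0 0 0 0 8' 30
python3 - <<'E'
from h import *
rep((470.5,300,43),203.5)
a,b=both(); crop(a,380,460,190,260,8,"s8")
E
```

```text
time: 9.12
eef_pos: [471.5, 299.8, 18.6]
tool_rot: [-0.205, 0.979, 0.002, 0.011]
ft_force: [0.6, -0.8, 0.0]
opening: 15.0
t 9.12 p [471.5 299.8  18.6] xyaw -156.3 tz [ 0.0204  0.0092 -0.9997] F [ 0.63 -0.81  0.04] M [ 0.    0.05 -0.01] op 15.0 q [ 0.42  0.39 -0.32  0.84  0.    0.  ]
units [ 0.0003  0.0008 -0.0326]
turn units 0.0018
```

View pics/s8.png

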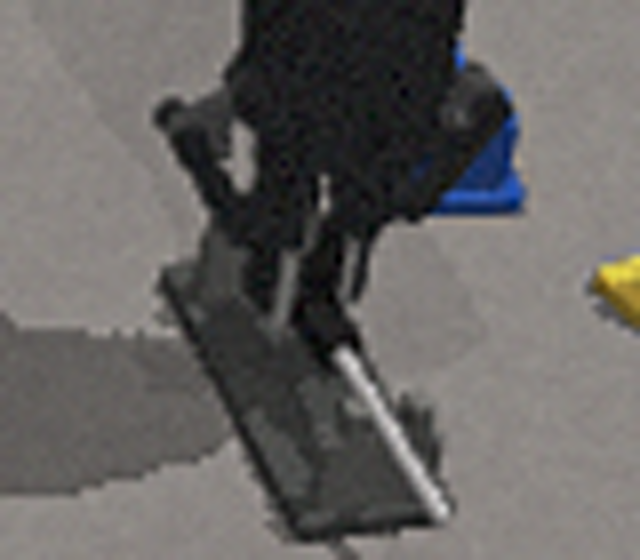

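```bash
python3 -m creep '0 0 0 0 8;0 0 0 0 8;0 0 -0.006 0 8;0 0 -0.01 0 8;0 0 -0.015 0 8;0 0 -0.02 0 8;0 0 -0.02 0 8;0 0 -0.02 0 8;0 0 -0.02 0 8;0 0 -0.02 0 8;0 0 -0.01 0 8;0 0 0 0 8;0 0 0 0 8' 80
python3 - <<'E'
from h import *
rep((470.5,300,43),203.5)
a,b=both(); crop(a,370,480,160,260,7,"s9");crop(b,160,280,150,250,6,"t9")
E
```

```text
time: 10.3
eef_pos: [468.3, 298.2, 133.2]
tool_rot: [-0.205, 0.979, 0.002, 0.011]
ft_force: [-0.2, -0.3, -0.5]
opening: 13.8
t 10.3 p [468.3 298.2 133.2] xyaw -156.3 tz [ 0.02    0.0087 -0.9998] F [-0.16 -0.29 -0.51] M [-0.04  0.03  0.02] op 13.8 q [ 0.42  0.29 -0.15  1.11 -0.    0.  ]
units [-0.001   0.001   0.1203]
turn units 0.0017
```

View pics/s9.png

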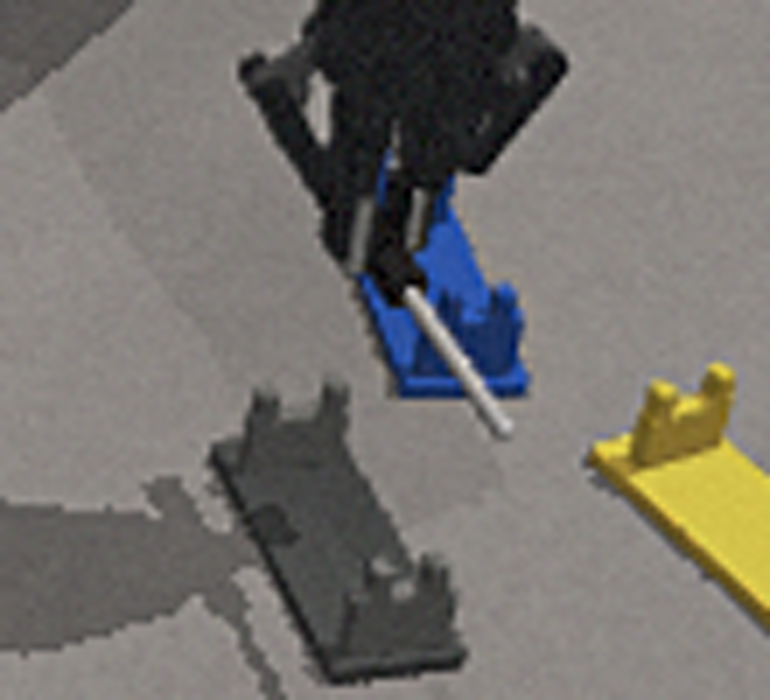

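View pics/t9.png

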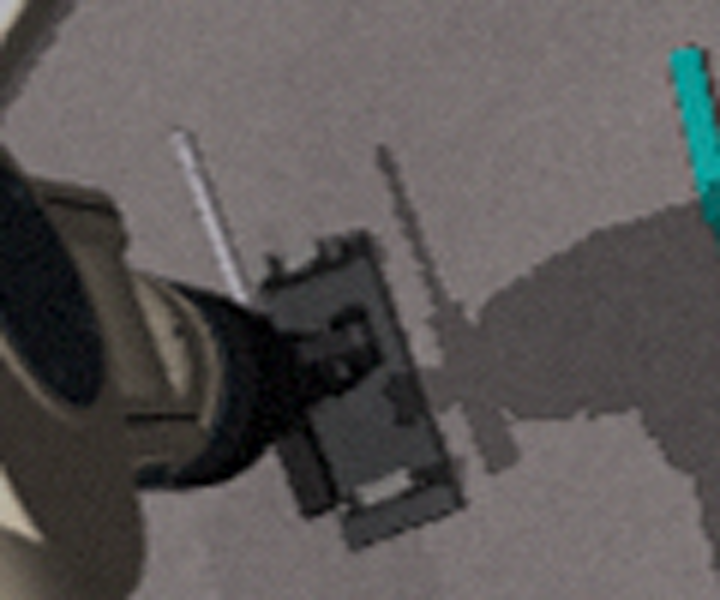

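Run:
```python
from h import *
a,b=both()
j,e=tri(a,(370+410/7-.5,160+291/7-.5),b,(160+243/6-.5,150+301/6-.5)); t,e2=tri(a,(370+506/7-.5,160+431/7-.5),b,(160+178/6-.5,150+131/6-.5))
d=t-j; u=d/np.linalg.norm(d)
print(j,e,t,e2,np.linalg.norm(d),np.degrees(np.arctan2(d[1],d[0])),d[2]); print("grip",j-35*u,t-124*u)
for f in(a,b):
  for k in("rod_grip","rod_tip","cradle_seat"):
    print(k,[np.round(d["position"],1).tolist() for d in landmark_of(f,k)])
rep()
```

```text
[509.22171953 312.2884134  169.55993063] 1.657308152300755 [582.92338646 347.35405372 163.69854133] 0.394318338491186 81.82842246726422 25.44408272302012 -5.861389307872628
grip [477.69772989 297.28998897 172.06698894] [471.23839458 294.21677857 172.58069073]
rod_grip [[741.1, 212.1, 4.3], [471.9, 296.9, 160.2]]
rod_tip [[488.2, 102.8, 1.8], [825.6, 296.0, 6.3], [582.2, 347.7, 155.7]]
cradle_seat [[423.9, 480.2, 47.9], [473.4, 298.9, 48.3], [273.9, 338.3, 43.5], [657.4, -450.8, -1.6], [475.3, -388.3, 0.4], [609.2, -59.1, 122.9]]
rod_grip [[604.3, 131.6, 7.1], [471.4, 299.0, 157.4], [743.9, 211.2, 7.5]]
rod_tip [[580.6, 349.6, 153.1], [487.0, 102.5, 4.9], [825.1, 298.1, 0.8], [608.6, -229.8, 132.5]]
cradle_seat [[472.1, 303.2, 44.0], [275.9, 344.3, 44.8]]
t 10.8 p [468.1 298.2 132.6] xyaw -156.3 tz [ 0.0188  0.0082 -0.9998] F [ 0.12  1.14 -1.47] M [-0.01  0.02 -0.02] op 14.0 q [ 0.42  0.29 -0.15  1.11 -0.    0.  ]
```

```bash
python3 -m creep '0.005 -0.0125 -0.016 0 8;0.01 -0.025 -0.016 0 8;0.0157 -0.0388 -0.016 0 8;0.0157 -0.0388 -0.016 0 8;0.0157 -0.0388 -0.016 0 8;0.0157 -0.0388 0 0 8;0.0157 -0.0388 0 0 8;0.0157 -0.0388 0 0 8;0.0157 -0.0388 0 0 8;0.0157 -0.0388 0 0 8;0.0157 -0.0388 0 0 8;0.0157 -0.0388 0 0 8;0.01 -0.025 0 0 8;0.005 -0.01 0 0 8;0 0 0 0 8;0 0 0 0 8'
python3 - <<'E'
from h import *
rep((484,-267,190),194.93)
E
```

```text
time: 12.13
eef_pos: [474.7, -99.0, 205.7]
tool_rot: [-0.206, 0.978, -0.002, 0.014]
ft_force: [1.2, -0.0, -0.4]
opening: 14.1
t 12.13 p [474.7 -99.  205.7] xyaw -156.21 tz [ 0.0289  0.0026 -0.9996] F [ 1.23 -0.01 -0.44] M [ 0.01 -0.02  0.02] op 14.1 q [-0.39  0.13 -0.17  1.25  0.01 -0.8 ]
units [ 0.0796 -0.2098  0.0207]
turn units 0.0773
```

```bash
python3 -m creep '0.007 -0.018 0 0 8;0.0125 -0.033 0 0 8;0.0125 -0.033 0 0 8;0.0125 -0.033 0 0 8;0.0125 -0.033 0 0 8;0.009 -0.022 0 0 8;0.005 -0.012 0 0 8;0 0 0 0 8;0 0 0 0.025 8;0 0 0 0.025 8;0 0 0 0.02 8;0 0 0 0.005 8;0 0 0 0 8'
python3 - <<'E'
from h import *
rep((484,-267,190),194.93)
a,b=both(); crop(a,200,330,140,280,5,"s10");crop(b,310,440,120,240,6,"t10")
E
```

```text
time: 13.22
eef_pos: [483.5, -234.2, 209.0]
tool_rot: [-0.139, 0.99, 0.002, 0.016]
ft_force: [-0.1, -0.3, -0.9]
opening: 14.3
t 13.22 p [ 483.5 -234.2  209. ] xyaw -164.07 tz [ 0.0304  0.0073 -0.9995] F [-0.07 -0.34 -0.95] M [0.01 0.06 0.02] op 14.3 q [-0.62  0.22 -0.04  1.29  0.02 -0.9 ]
units [ 0.0122 -0.0422  0.025 ]
turn units 0.0087
```

View pics/s10.png

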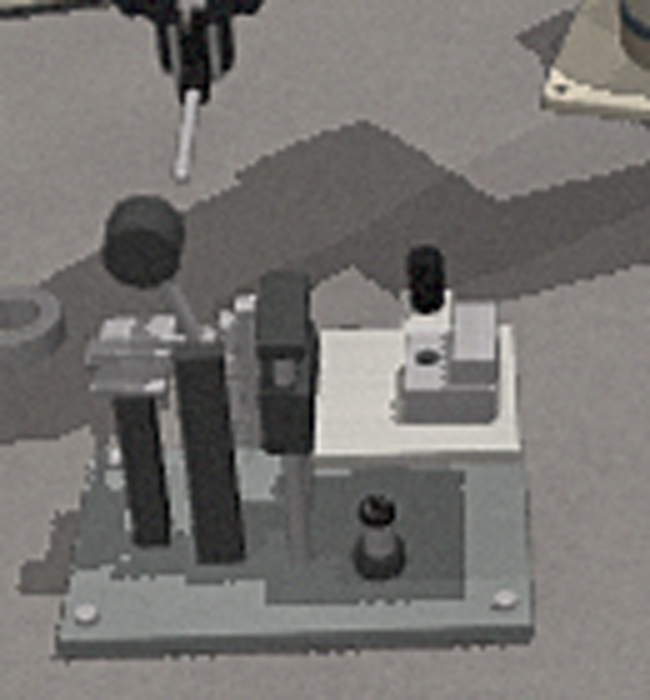

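View pics/t10.png

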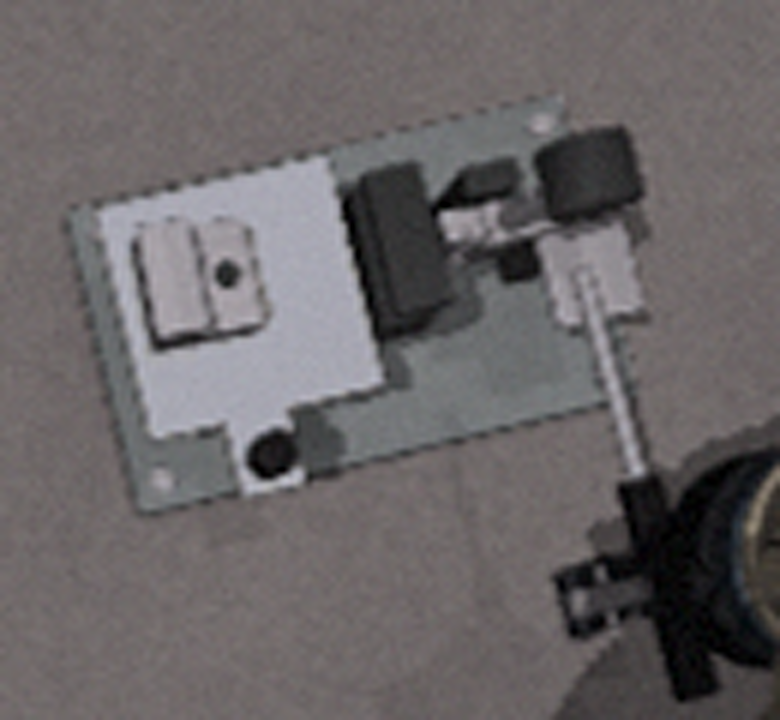

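```bash
python3 -m creep '0.004 -0.014 0 0.004 8;0.004 -0.014 0 0.004 8;0.003 -0.011 0 0.001 8;0 -0.002 0 0 8;0 0 0 0 8;0 0 0.01 0 8;0 0 0.015 0 8;0 0 0.01 0 8;0 0 0 0 8;0 0 0 0 8'
python3 - <<'E'
from h import *
rep((483.8,-267.2,190),194.93)
a,b=both(); crop(a,200,280,160,230,8,"s11");crop(b,370,450,160,240,8,"t11")
for f in(a,b):
  for k in("rod_grip","rod_tip","ledge","pawl_tail"):
    print(k,[np.round(d["position"],1).tolist() for d in landmark_of(f,k)])
E
```

```text
time: 14.15
eef_pos: [484.4, -270.0, 179.8]
tool_rot: [-0.13, 0.991, 0.002, 0.015]
ft_force: [-0.3, 0.2, -1.3]
opening: 13.8
t 14.15 p [ 484.4 -270.   179.8] xyaw -165.07 tz [ 0.03    0.0076 -0.9995] F [-0.28  0.22 -1.33] M [ 0.02  0.03 -0.01] op 13.8 q [-0.67  0.26 -0.06  1.23  0.02 -0.93]
units [-0.0006  0.0039 -0.0135]
turn units -0.0
rod_grip [[603.8, 137.1, 9.4], [485.0, -271.1, 207.1], [741.9, 213.0, 7.1]]
rod_tip [[826.4, 295.1, 5.9], [486.2, 103.0, 6.4], [603.0, -238.9, 205.0]]
ledge [[610.5, -48.3, 128.1], [608.8, -230.1, 134.8]]
pawl_tail [[650.1, -221.2, 147.2]]
rod_grip [[485.2, -269.9, 206.8], [744.2, 210.3, 6.9], [605.9, 130.0, 6.6]]
rod_tip [[602.8, -238.9, 206.4], [606.5, -60.4, 123.0]]
ledge [[608.2, -234.1, 133.9]]
pawl_tail [[654.7, -225.0, 147.1], [470.2, -388.2, 3.4]]
```

View pics/s11.png

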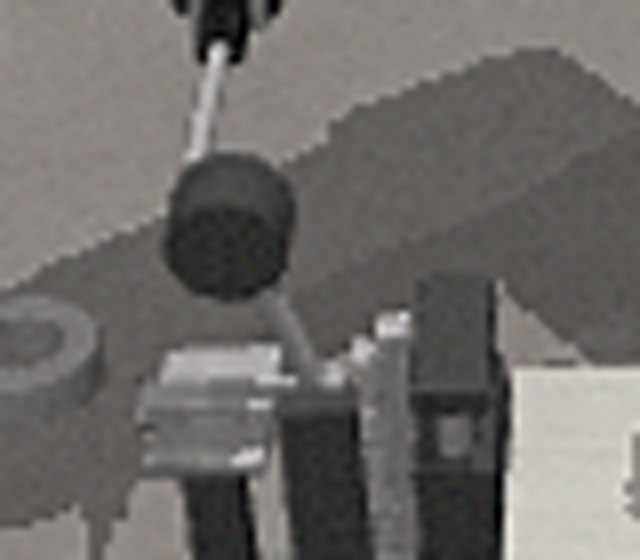

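View pics/t11.png

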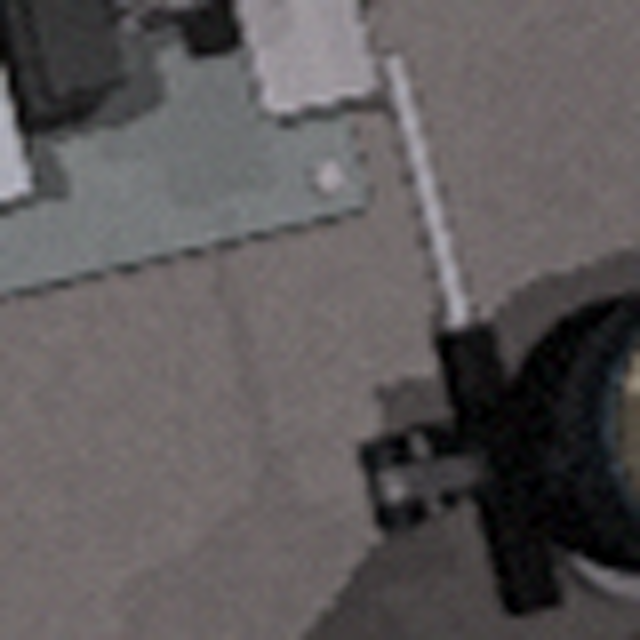

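```bash
python3 -m creep '-0.01 0.002 0 0 8;-0.014 0.0015 0 0 8;-0.012 0 0 0 8;-0.002 0 0 0 8;0 0 0.01 0 8;0 0 0.015 0 8;0 0 0.015 0 8;0 0 0.015 0 8;0 0 0.01 0 8;0 0 0 0 8;0 0 0 0 8'
python3 - <<'E'
from h import *
rep((511.9,-259.7,125),194.93)
a,b=both(); crop(a,200,280,160,230,8,"s12");crop(b,370,450,160,240,8,"t12")
for f in(a,b):
  for k in("rod_grip","rod_tip","ledge","pawl_tail"):
    print(k,[np.round(d["position"],1).tolist() for d in landmark_of(f,k)])
E
```

```text
time: 15.57
eef_pos: [517.6, -257.8, 128.1]
tool_rot: [-0.131, 0.991, 0.002, 0.016]
ft_force: [-0.1, -0.0, -1.1]
opening: 14.2
t 15.57 p [ 517.6 -257.8  128.1] xyaw -164.93 tz [ 0.0306  0.0071 -0.9995] F [-0.07 -0.02 -1.09] M [ 0.02  0.11 -0.01] op 14.2 q [-0.62  0.33 -0.1   1.12  0.02 -0.88]
units [ 0.0081 -0.0004  0.0039]
turn units 0.0012
rod_grip [[743.5, 213.9, 2.3], [518.4, -259.9, 153.8], [602.1, 135.2, 9.4]]
rod_tip [[825.1, 297.0, 5.4], [487.2, 104.8, 5.0], [634.4, -224.1, 153.7], [608.7, -230.4, 135.7]]
ledge [[610.7, -233.1, 138.2]]
pawl_tail [[649.7, -220.8, 148.8]]
rod_grip [[743.8, 207.2, 6.7], [520.4, -256.7, 157.2], [604.2, 132.9, 7.0]]
rod_tip [[486.4, 102.1, 5.7], [635.1, -226.9, 157.8], [822.1, 295.7, 5.0]]
ledge [[610.2, -230.7, 134.9]]
pawl_tail [[653.4, -225.6, 146.1]]
```

View pics/s12.png

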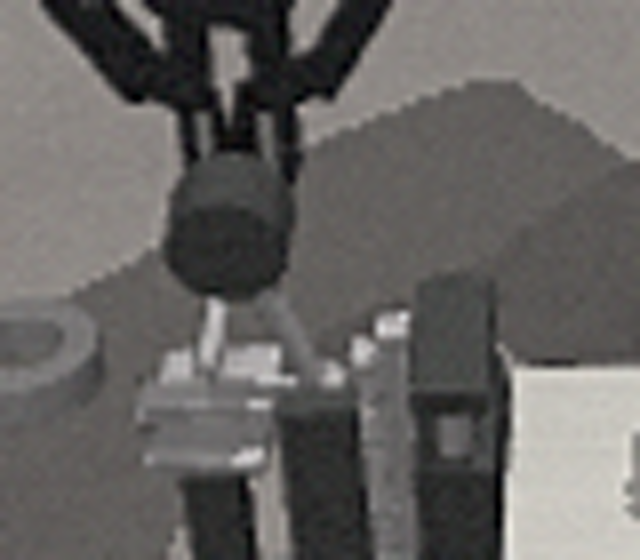

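View pics/t12.png

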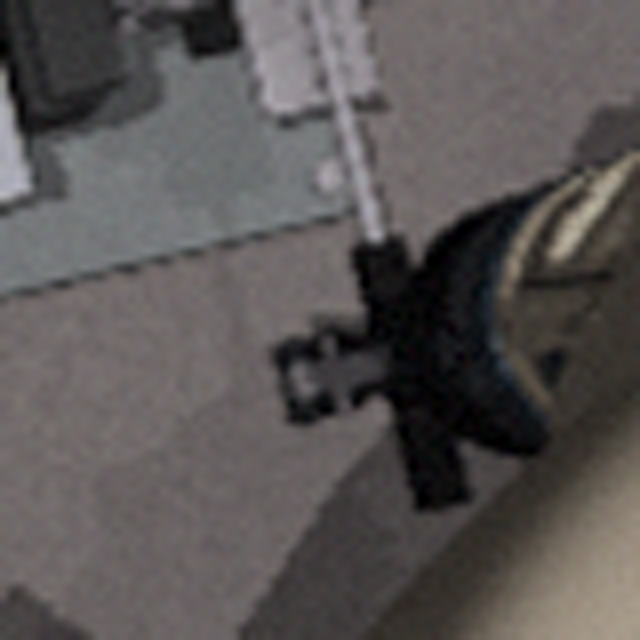

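```bash
python3 -m creep '0.005 0 0 0.001 8;0.005 0 0 0 8;0 0 0 0 8;0 0 0 0 8'
python3 - <<'E'
from h import *
rep((509.9,-260.2,125),194.93)
a,b=both(); crop(a,215,250,195,225,18,"s13");crop(b,390,425,135,175,15,"t13")
E
```

```text
time: 16.4
eef_pos: [509.7, -260.3, 128.8]
tool_rot: [-0.13, 0.991, 0.001, 0.016]
ft_force: [0.6, 0.0, -0.9]
opening: 14.0
t 16.4 p [ 509.7 -260.3  128.8] xyaw -165.06 tz [ 0.032   0.0061 -0.9995] F [ 0.56  0.02 -0.88] M [-0.01  0.09 -0.02] op 14.0 q [-0.63  0.32 -0.12  1.11  0.02 -0.89]
units [-0.0001  0.      0.0051]
turn units 0.0001
```

View pics/s13.png

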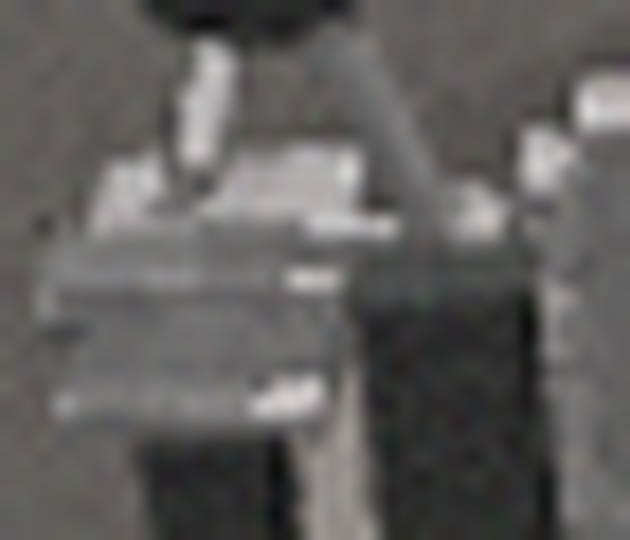

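View pics/t13.png

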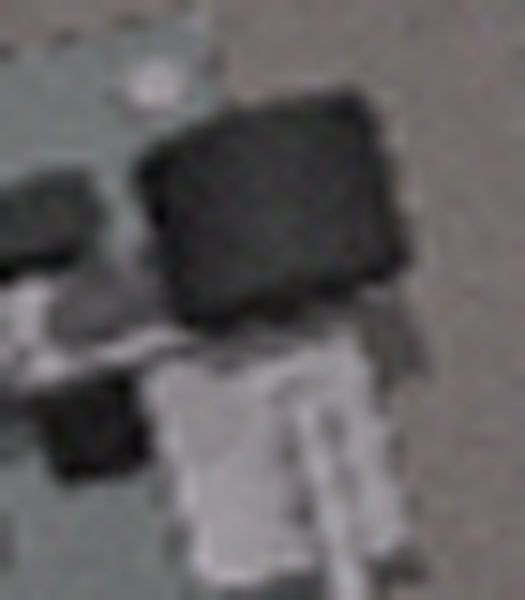

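```bash
python3 -m creep '0 0.003 0 0 8;0 0.002 0.003 0 8;0 0 0.005 0 8;0 0 0.003 0 8;0 0 0 0 8;0 0 0 0 8'
python3 - <<'E'
from h import *
rep((510.9,-257.2,125),194.93)
a,b=both(); crop(a,215,250,195,225,18,"s14");crop(b,390,425,135,175,15,"t14")
E
```

```text
time: 17.0
eef_pos: [509.2, -255.9, 119.4]
tool_rot: [-0.13, 0.991, 0.001, 0.016]
ft_force: [-0.1, 0.6, -2.1]
opening: 14.0
t 17.0 p [ 509.2 -255.9  119.4] xyaw -165.04 tz [ 0.0318  0.0064 -0.9995] F [-0.06  0.57 -2.05] M [-0.03 -0.    0.01] op 14.0 q [-0.63  0.32 -0.14  1.09  0.02 -0.89]
units [-0.002  -0.0023 -0.0075]
turn units 0.0003
```

View pics/s14.png

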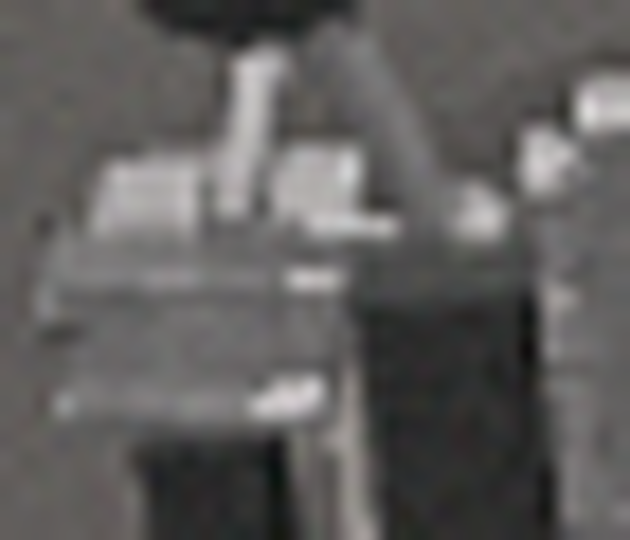

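View pics/t14.png

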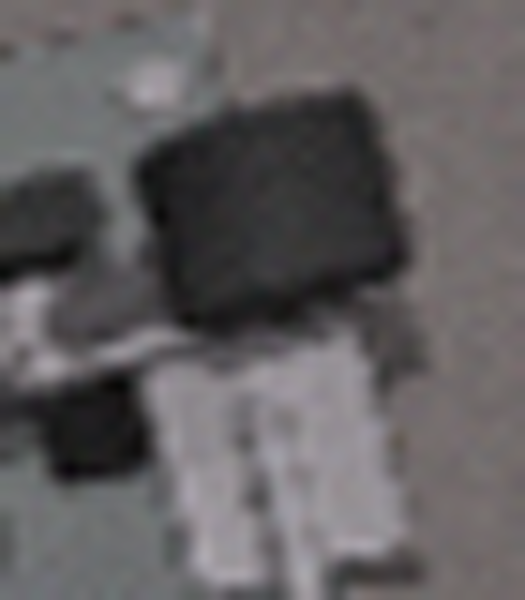

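```bash
python3 -m creep '0 0 0.002 0 8;0 0 0 0 8;0 0 0 0 8'; python3 -c "
from h import *
rep()"; python3 -m creep '0 0 0.002 0 8;0 0 0 0 8;0 0 0 0 8'; python3 -c "
from h import *
rep()"
```

```text
time: 17.35
eef_pos: [509.4, -256.1, 118.0]
tool_rot: [-0.13, 0.991, 0.001, 0.016]
ft_force: [-0.0, 0.2, -1.4]
opening: 14.2
t 17.35 p [ 509.4 -256.1  118. ] xyaw -165.04 tz [ 0.0322  0.0061 -0.9995] F [-0.01  0.22 -1.45] M [-0.    0.02 -0.01] op 14.2 q [-0.63  0.32 -0.14  1.09  0.02 -0.89]
time: 17.6
eef_pos: [509.5, -256.2, 116.5]
tool_rot: [-0.13, 0.991, 0.001, 0.016]
ft_force: [0.2, -0.6, -0.7]
opening: 14.3
t 17.6 p [ 509.5 -256.2  116.5] xyaw -165.05 tz [ 0.0323  0.0059 -0.9995] F [ 0.23 -0.58 -0.68] M [-0.02  0.04 -0.03] op 14.3 q [-0.63  0.32 -0.15  1.08  0.02 -0.89]
```

```bash
python3 -m creep '0 0 0.0015 0 8;0 0 0 0 8;0 0 0 0 8'; python3 -c "
from h import *
rep()"
```

```text
time: 17.85
eef_pos: [509.5, -256.2, 115.3]
tool_rot: [-0.13, 0.991, 0.001, 0.016]
ft_force: [-0.5, -0.3, -1.5]
opening: 14.0
t 17.85 p [ 509.5 -256.2  115.3] xyaw -165.05 tz [ 0.0324  0.0059 -0.9995] F [-0.48 -0.28 -1.52] M [-0.01  0.05 -0.02] op 14.0 q [-0.63  0.32 -0.15  1.08  0.02 -0.89]
```

```bash
python3 -m creep '0 0 0.0015 0 8;0 0 0 0 8;0 0 0 0 8'; python3 -c "
from h import *
rep()"; python3 -m creep '0 0 0.0015 0 8;0 0 0 0 8;0 0 0 0 8'
python3 - <<'E'
from h import *
rep()
a,b=both(); crop(a,215,250,195,225,18,"s15")
E
```

```text
time: 18.1
eef_pos: [509.7, -256.3, 114.2]
tool_rot: [-0.13, 0.991, 0.001, 0.017]
ft_force: [-0.1, 0.1, 0.3]
opening: 14.1
t 18.1 p [ 509.7 -256.3  114.2] xyaw -165.05 tz [ 0.0327  0.0057 -0.9994] F [-0.06  0.09  0.32] M [ 0.06  0.04 -0.03] op 14.1 q [-0.63  0.32 -0.15  1.08  0.02 -0.89]
time: 18.35
eef_pos: [509.8, -256.4, 113.5]
tool_rot: [-0.13, 0.991, 0.0, 0.017]
ft_force: [-1.0, 0.6, 1.9]
opening: 14.0
t 18.35 p [ 509.8 -256.4  113.5] xyaw -165.05 tz [ 0.0333  0.0052 -0.9994] F [-0.95  0.56  1.94] M [0.1  0.05 0.05] op 14.0 q [-0.63  0.32 -0.15  1.07  0.02 -0.89]
```

View pics/s15.png

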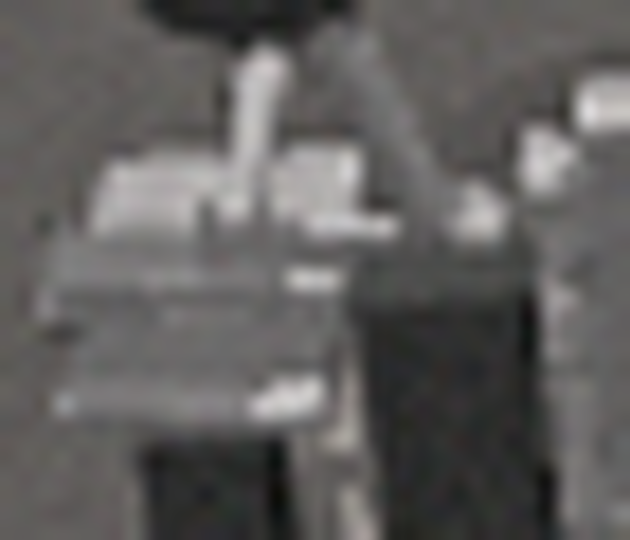

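```bash
python3 -m creep '0 0 -0.002 0 8;0 0 0 0 8;-0.003 0 0 0 8;-0.004 0 0 0 8;0 0 0 0 8;0 0 0 0 8'; python3 -c "
from h import *
rep((532.4,-250.3,115.2),194.93)"
```

```text
time: 18.95
eef_pos: [515.4, -254.8, 114.7]
tool_rot: [-0.13, 0.991, 0.001, 0.017]
ft_force: [-0.0, -0.2, -0.2]
opening: 13.7
t 18.95 p [ 515.4 -254.8  114.7] xyaw -165.05 tz [ 0.0328  0.0057 -0.9994] F [-0.01 -0.22 -0.18] M [-0.03  0.08  0.04] op 13.7 q [-0.62  0.33 -0.14  1.08  0.02 -0.88]
units [-0.0235 -0.      0.0002]
turn units 0.0001
```

```bash
python3 -m creep '-0.003 0 -0.0006 0 8;-0.005 0 0 0 8;0 0 0 0 8;0 0 0 0 8'; python3 -c "
from h import *
rep((532.4,-250.3,115.2),194.93)"
```

```text
time: 19.28
eef_pos: [521.9, -253.0, 115.2]
tool_rot: [-0.13, 0.991, 0.001, 0.016]
ft_force: [-0.6, 0.2, -1.6]
opening: 13.9
t 19.28 p [ 521.9 -253.   115.2] xyaw -165.04 tz [ 0.0324  0.006  -0.9995] F [-0.56  0.19 -1.58] M [-0.05  0.03 -0.03] op 13.9 q [-0.61  0.34 -0.12  1.09  0.02 -0.87]
units [-0.0145 -0.0002  0.0004]
turn units 0.0002
```

```bash
python3 -m creep '-0.003 0 0.0003 0 8;-0.005 0 0 0 8;0 0 0 0 8;0 0 0 0 8'
python3 - <<'E'
from h import *
rep((532.4,-250.3,115.2),194.93)
a,b=both(); crop(a,215,250,195,225,18,"s16");crop(b,390,425,135,175,15,"t16")
E
```

```text
time: 19.62
eef_pos: [528.3, -251.2, 115.1]
tool_rot: [-0.13, 0.991, 0.001, 0.016]
ft_force: [-0.0, -0.1, -1.0]
opening: 13.8
t 19.62 p [ 528.3 -251.2  115.1] xyaw -165.04 tz [ 0.0323  0.006  -0.9995] F [-0.   -0.07 -0.99] M [-0.03  0.03  0.03] op 13.8 q [-0.6   0.35 -0.11  1.09  0.02 -0.86]
units [-0.0055 -0.0002  0.    ]
turn units 0.0003
```

View pics/s16.png

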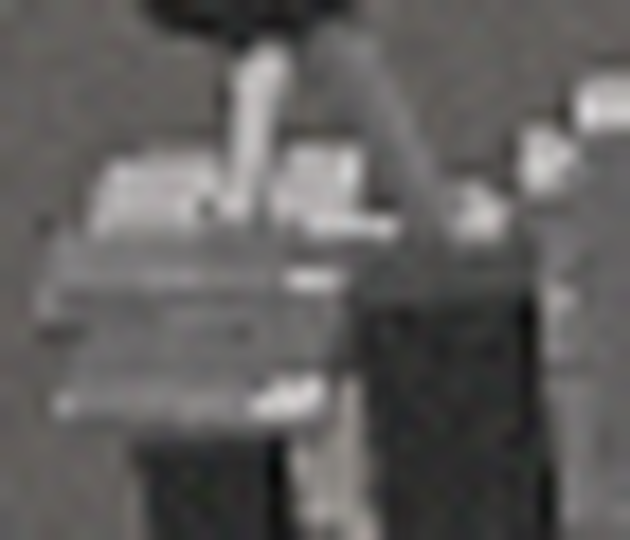

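View pics/t16.png

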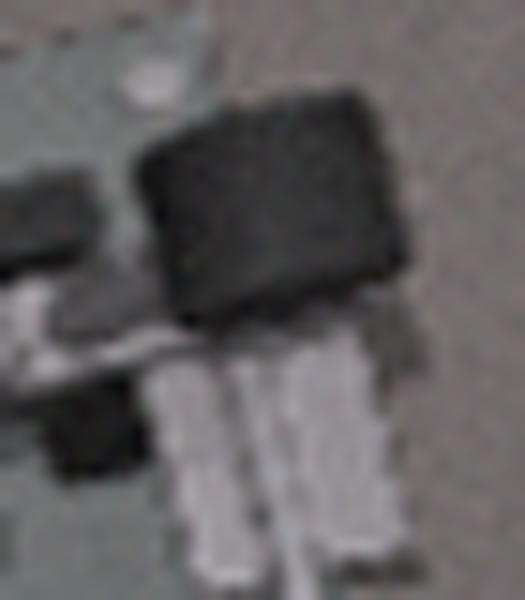

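```bash
python3 -m creep '-0.005 0 0 0 8;0 0 0 0 8;0 0 -0.003 0 8;0 0 -0.004 0 8;0 0 0 0 8'; python3 -c "
from h import *
rep((532.4,-250.3,115.2),194.93)"
```

```text
time: 20.13
eef_pos: [531.7, -250.2, 120.5]
tool_rot: [-0.13, 0.991, 0.001, 0.016]
ft_force: [-0.0, -0.4, -1.8]
opening: 14.0
t 20.13 p [ 531.7 -250.2  120.5] xyaw -165.06 tz [ 0.0314  0.0063 -0.9995] F [-0.01 -0.36 -1.84] M [-0.09  0.1   0.01] op 14.0 q [-0.59  0.35 -0.1   1.11  0.02 -0.86]
units [-0.0006 -0.0004  0.0071]
turn units 0.0001
```

```bash
python3 -m creep '0 0 -0.004 0 8;0 0 0 0 8;0 0 0 0 8'
python3 - <<'E'
from h import *
rep((532.4,-250.3,115.2),194.93)
a,b=both(); crop(a,205,250,180,225,14,"s17")
E
```

```text
time: 20.38
eef_pos: [531.6, -250.2, 123.9]
tool_rot: [-0.13, 0.991, 0.001, 0.016]
ft_force: [-1.0, -0.5, -3.6]
opening: 14.0
t 20.38 p [ 531.6 -250.2  123.9] xyaw -165.06 tz [ 0.0313  0.0064 -0.9995] F [-1.   -0.54 -3.58] M [-0.13  0.3  -0.01] op 14.0 q [-0.59  0.34 -0.09  1.11  0.02 -0.86]
units [-0.0007 -0.0004  0.0116]
turn units 0.0001
```

View pics/s17.png

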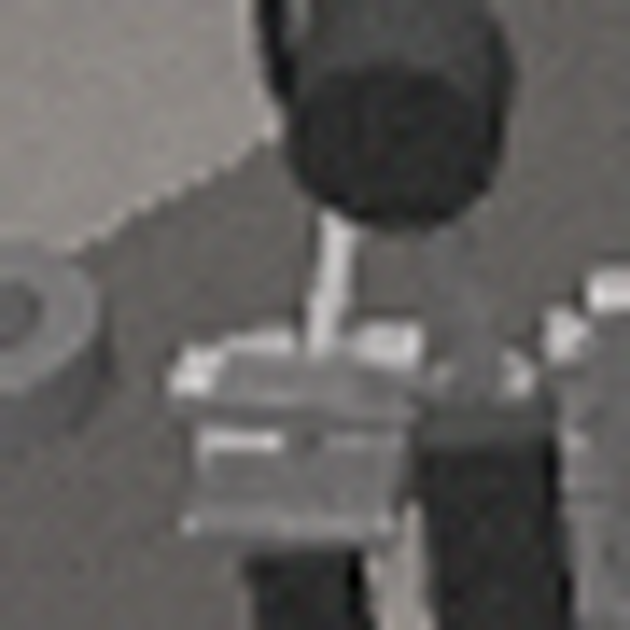

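```bash
python3 -m creep '0 0 -0.004 0 8;0 0 -0.003 0 8;0 0 0 0 8;0 0 0 0 8'
python3 - <<'E'
from h import *
rep((532.4,-250.3,115.2),194.93)
E
python3 -m creep '0 0 -0.003 0 8;0 0 0 0 8;0 0 0 0 8'
python3 - <<'E'
from h import *
rep((532.4,-250.3,115.2),194.93)
a,b=both(); crop(a,205,250,180,225,14,"s18")
E
```

```text
time: 20.82
eef_pos: [531.3, -250.2, 129.6]
tool_rot: [-0.13, 0.991, 0.001, 0.016]
ft_force: [-0.5, 0.1, -2.3]
opening: 14.2
t 20.82 p [ 531.3 -250.2  129.6] xyaw -165.06 tz [ 0.0314  0.0066 -0.9995] F [-0.55  0.05 -2.28] M [-0.02  0.22 -0.  ] op 14.2 q [-0.6   0.34 -0.08  1.13  0.02 -0.86]
units [-0.0007 -0.0005  0.0193]
turn units 0.0001
time: 21.07
eef_pos: [531.3, -250.3, 132.4]
tool_rot: [-0.13, 0.991, 0.001, 0.016]
ft_force: [0.3, 0.5, -0.5]
opening: 14.3
t 21.07 p [ 531.3 -250.3  132.4] xyaw -165.06 tz [ 0.0318  0.0063 -0.9995] F [ 0.34  0.52 -0.54] M [0.03 0.03 0.  ] op 14.3 q [-0.6   0.34 -0.08  1.13  0.02 -0.86]
units [-0.0006 -0.0004  0.023 ]
turn units 0.0001
```

View pics/s18.png

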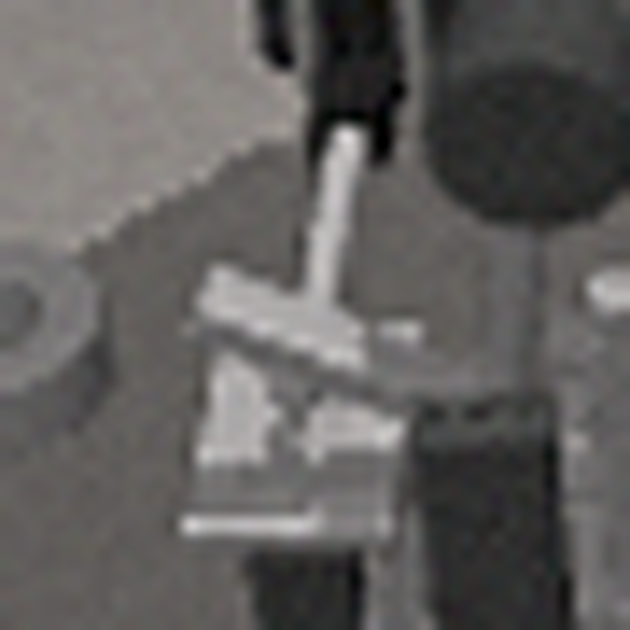

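```bash
python3 -m creep '0 0 0.002 0 8;0 0 0 0 8;0.008 0 0 0 8;0.015 0 0 0 8;0.02 0 0 0 8;0.02 0 0 0 8;0.015 0 0 0 8;0.005 0 0 0 8;0 0 0 0 8;0 0 0 0 8'
python3 - <<'E'
from h import *
rep((484,-267,205),194.93)
a,b=both(); crop(a,205,250,180,225,14,"s19");crop(b,350,430,130,190,9,"t19")
E
```

```text
time: 22.0
eef_pos: [464.8, -267.3, 128.2]
tool_rot: [-0.13, 0.991, 0.001, 0.016]
ft_force: [-0.3, 0.1, -1.4]
opening: 13.9
t 22.0 p [ 464.8 -267.3  128.2] xyaw -165.08 tz [ 0.0312  0.0063 -0.9995] F [-0.29  0.12 -1.38] M [ 0.    0.07 -0.04] op 13.9 q [-0.69  0.26 -0.2   1.09  0.02 -0.95]
units [-0.0281 -0.0063 -0.1015]
turn units -0.0001
```

View pics/s19.png

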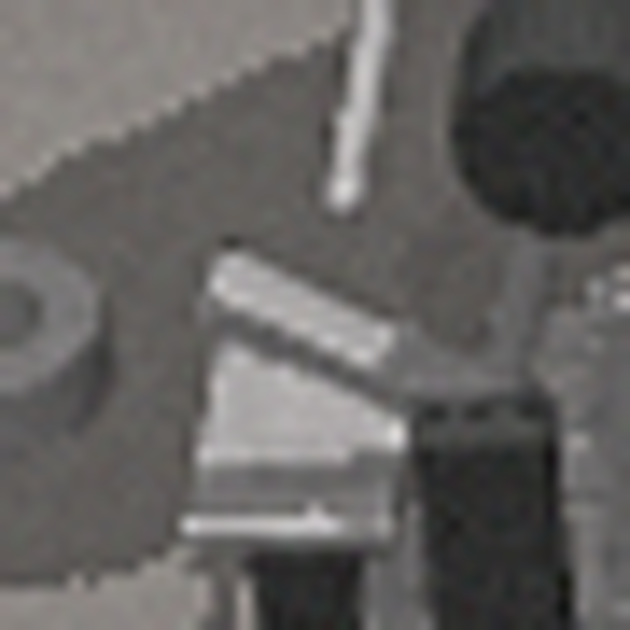

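View pics/t19.png

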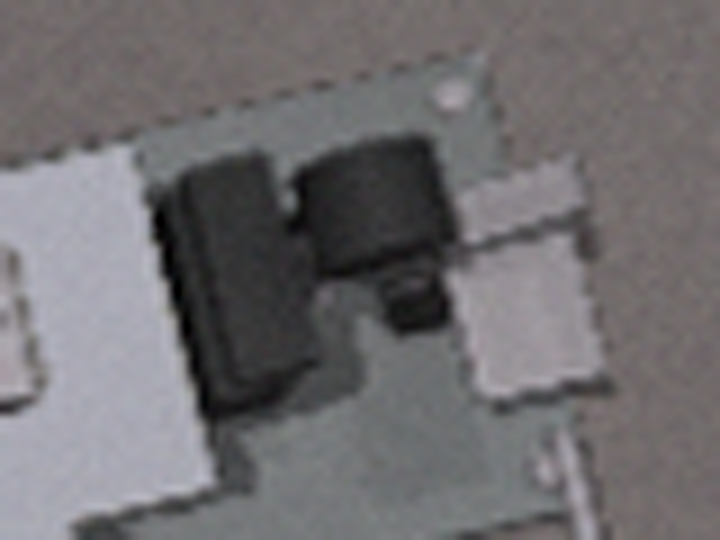

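```bash
python3 -m creep '0 0 -0.015 0 8;0 0 -0.02 0 8;0 0 -0.02 0 8;-0.003 0.01 -0.02 0 8;-0.006 0.022 -0.012 0 8;-0.0115 0.0415 0 0 8;-0.0115 0.0415 0 0 8;-0.0115 0.0415 0 0 8;-0.0115 0.0415 0 0 8;-0.0115 0.0415 0 0 8;-0.0115 0.0415 0 0 8;-0.0115 0.0415 0 0 8;-0.0115 0.0415 0 0 8;-0.0115 0.0415 0 0 8;-0.0115 0.0415 0 0 8;-0.0115 0.0415 0 0 8;-0.007 0.025 0 0 8;-0.003 0.01 0 0 8;0 0 0 0 8;0 0 0 0 8'
python3 - <<'E'
from h import *
rep((471.5,299.8,120),203.7)
E
```

```text
time: 23.77
eef_pos: [474.0, 163.1, 198.8]
tool_rot: [-0.135, 0.991, 0.002, 0.019]
ft_force: [-0.4, -0.4, -1.8]
opening: 14.0
t 23.77 p [474.  163.1 198.8] xyaw -164.48 tz [ 0.0364  0.0089 -0.9993] F [-0.42 -0.42 -1.78] M [-0.01  0.04 -0.04] op 14.0 q [ 0.16  0.16 -0.15  1.22  0.   -0.11]
units [-0.0415  0.1766  0.1065]
turn units -0.0714
```

```bash
python3 -m creep '-0.004 0.016 0 0 8;-0.006 0.0255 0 -0.01 8;-0.006 0.026 0 -0.015 8;-0.006 0.027 0 -0.02 8;-0.006 0.027 0 -0.02 8;-0.005 0.02 0 0 8;-0.003 0.012 0.005 0 8;0 0 0.01 0 8;0 0 0.015 0 8;0 0 0.02 0 8;0 0 0.02 0 8;0 0 0.015 0 8;0 0 0.005 0 8;0 0 0 0 8;0 0 0 0 8'
python3 - <<'E'
from h import *
rep((471.5,299.8,60),203.7)
E
```

```text
time: 25.02
eef_pos: [470.9, 267.5, 125.2]
tool_rot: [-0.192, 0.981, -0.002, 0.017]
ft_force: [-0.5, -0.2, -1.3]
opening: 13.8
t 25.02 p [470.9 267.5 125.2] xyaw -157.83 tz [ 0.0351  0.0024 -0.9994] F [-0.53 -0.2  -1.35] M [0.01 0.07 0.02] op 13.8 q [ 0.37  0.26 -0.2   1.07 -0.01 -0.02]
units [-0.0141  0.0406  0.087 ]
turn units -0.0133
```

```bash
python3 -m creep '-0.004 0.013 0 -0.005 8;-0.006 0.016 0 -0.005 8;-0.003 0.01 0 -0.003 8;0 0 0 0 8;0 0 0 0 8;0 0 0 0 8'
python3 - <<'E'
from h import *
rep((471.5,299.8,60),203.7)
a,b=both(); crop(a,370,480,160,260,7,"s20");crop(b,160,280,150,250,6,"t20")
for f in(a,b):
  for k in("rod_grip","rod_tip","cradle_seat"):
    print(k,[np.round(d["position"],1).tolist() for d in landmark_of(f,k)])
E
```

```text
time: 25.52
eef_pos: [469.9, 301.9, 127.8]
tool_rot: [-0.206, 0.978, -0.002, 0.02]
ft_force: [-0.4, 0.1, -1.1]
opening: 14.1
t 25.52 p [469.9 301.9 127.8] xyaw -156.19 tz [ 0.0391  0.0042 -0.9992] F [-0.37  0.1  -1.13] M [-0.01  0.05 -0.  ] op 14.1 q [ 0.43  0.29 -0.16  1.08 -0.01  0.01]
units [ 0.0025 -0.0023  0.0904]
turn units 0.001
rod_grip [[742.4, 211.2, 6.4], [473.6, 301.5, 154.6], [603.6, 135.5, 7.6], [643.4, -86.9, 12.7]]
rod_tip [[823.3, 295.4, 5.8], [490.1, 104.5, 4.7], [581.6, 351.4, 152.1], [533.6, -88.4, 141.4]]
cradle_seat [[474.1, 297.6, 45.3], [274.6, 340.7, 46.8], [424.8, 482.4, 47.8], [389.9, 88.4, 3.8]]
rod_grip [[471.5, 303.3, 153.9], [743.2, 211.9, 9.4], [603.0, 132.0, 6.6]]
rod_tip [[580.0, 353.4, 155.4], [485.0, 105.4, 5.3], [820.5, 298.8, 5.2], [654.3, -219.1, 169.4]]
cradle_seat [[470.7, 300.9, 43.9], [273.3, 344.8, 43.6], [470.2, 305.3, 152.3]]
```

View pics/s20.png

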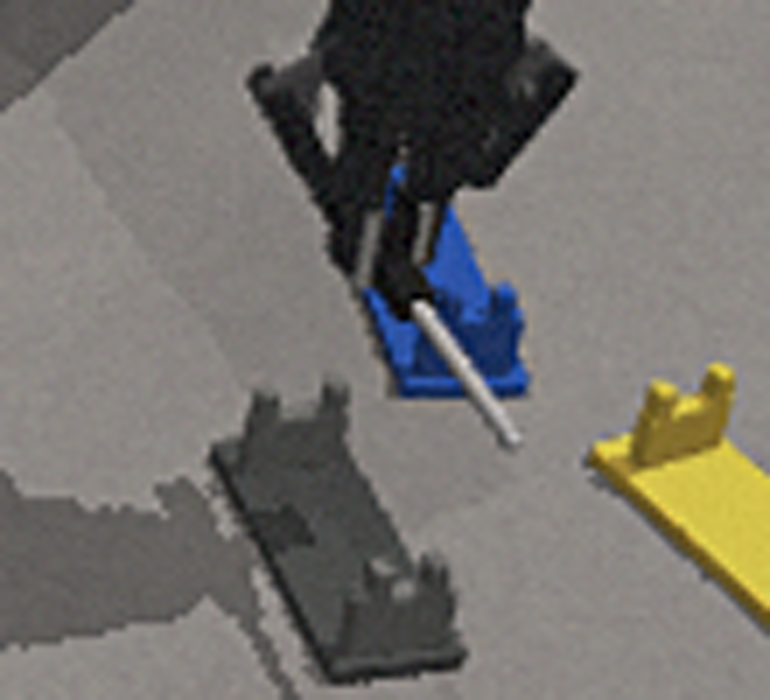

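View pics/t20.png

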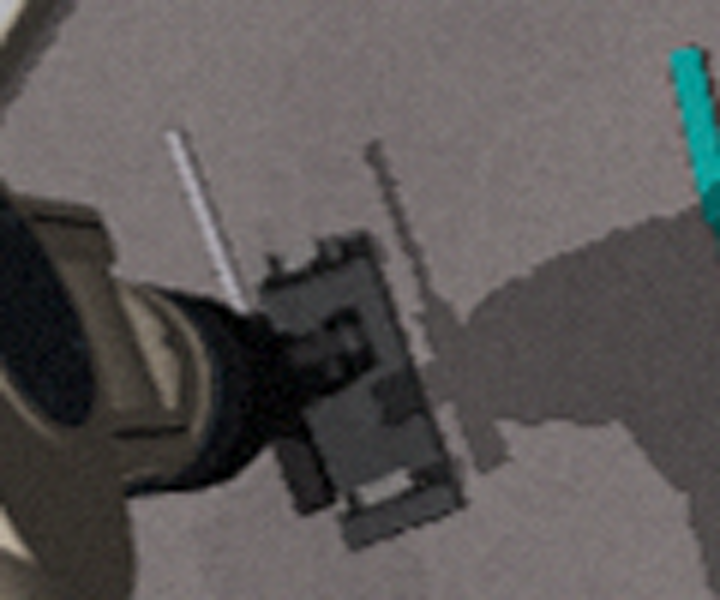

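```bash
python3 -m creep '0.001 -0.001 0.008 0.001 8;0.001 -0.001 0.012 0 8;0 0 0.014 0 8;0 0 0.014 0 8;0 0 0.014 0 8;0 0 0.014 0 8;0 0 0.01 0 8;0 0 0.004 0 8;0 0 0 0 8;0 0 0 0 8'
python3 - <<'E'
from h import *
rep((471.5,299.8,40),203.7)
a,b=both(); crop(a,380,460,190,260,8,"s21");crop(b,180,260,150,250,7,"t21")
E
```

```text
time: 26.75
eef_pos: [470.7, 297.2, 51.9]
tool_rot: [-0.204, 0.979, -0.002, 0.018]
ft_force: [-0.2, 0.3, -0.5]
opening: 13.8
t 26.75 p [470.7 297.2  51.9] xyaw -156.5 tz [ 0.0361  0.0026 -0.9993] F [-0.23  0.31 -0.51] M [ 0.01  0.02 -0.04] op 13.8 q [ 0.42  0.35 -0.29  0.9  -0.01  0.01]
units [-0.0018  0.003   0.0159]
turn units -0.0017
```

View pics/s21.png

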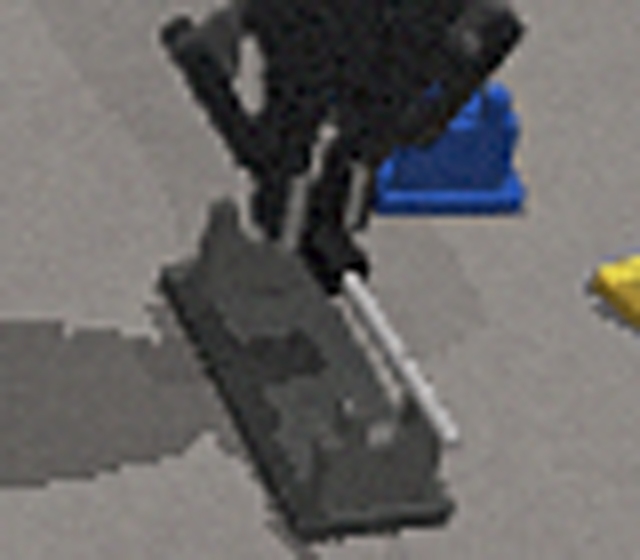

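View pics/t21.png

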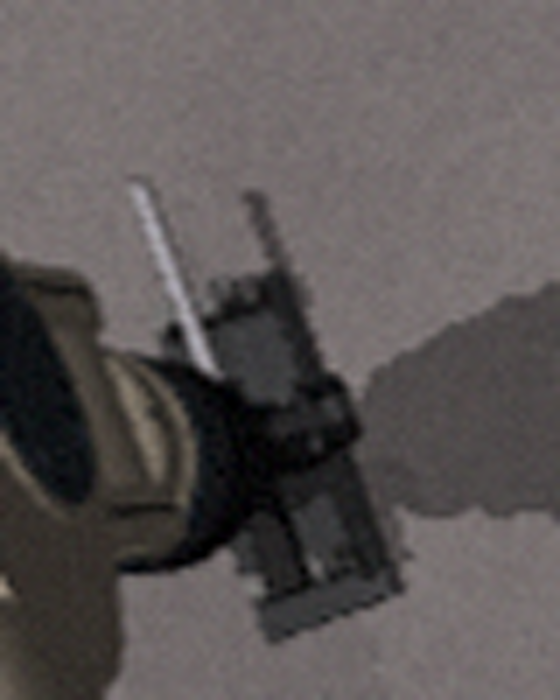

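```bash
python3 -m creep '-0.001 0.002 0 -0.001 8;-0.001 0.001 0 -0.001 8;0 0 0 0 8;0 0 0.004 0 8;0 0 0.006 0 8;0 0 0.003 0 8;0 0 0 0 8;0 0 0 0 8'
python3 - <<'E'
from h import *
rep((471.5,299.8,30),203.7)
E
```

```text
time: 27.52
eef_pos: [473.0, 301.1, 43.6]
tool_rot: [-0.206, 0.978, -0.002, 0.02]
ft_force: [0.4, 0.2, -1.4]
opening: 13.8
t 27.52 p [473.  301.1  43.6] xyaw -156.22 tz [ 0.0404  0.0046 -0.9992] F [ 0.43  0.18 -1.45] M [ 0.03  0.06 -0.03] op 13.8 q [ 0.42  0.36 -0.3   0.88 -0.01  0.01]
units [ 0.0032 -0.0005  0.018 ]
turn units 0.0007
```

```bash
python3 -m creep '0.001 0 0.004 0 8;0.0005 0 0.006 0 8;0 0 0.004 0 8;0 0 0 0 8;0 0 0 0 8'
python3 - <<'E'
from h import *
rep((471.5,299.8,20),203.7)
a,b=both(); crop(a,380,460,190,260,8,"s22");crop(b,180,260,150,250,7,"t22")
E
```

```text
time: 27.93
eef_pos: [472.1, 300.4, 31.6]
tool_rot: [-0.206, 0.978, -0.002, 0.02]
ft_force: [-0.0, 0.5, -1.1]
opening: 14.2
t 27.93 p [472.1 300.4  31.6] xyaw -156.23 tz [ 0.0398  0.0043 -0.9992] F [-0.03  0.45 -1.13] M [0.01 0.07 0.01] op 14.2 q [ 0.42  0.37 -0.31  0.85 -0.01  0.01]
units [ 0.0017 -0.0002  0.0154]
turn units 0.0006
```

View pics/s22.png

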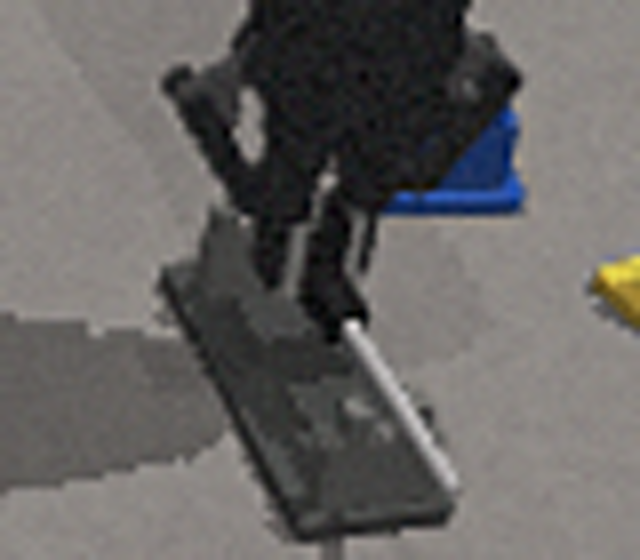

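View pics/t22.png

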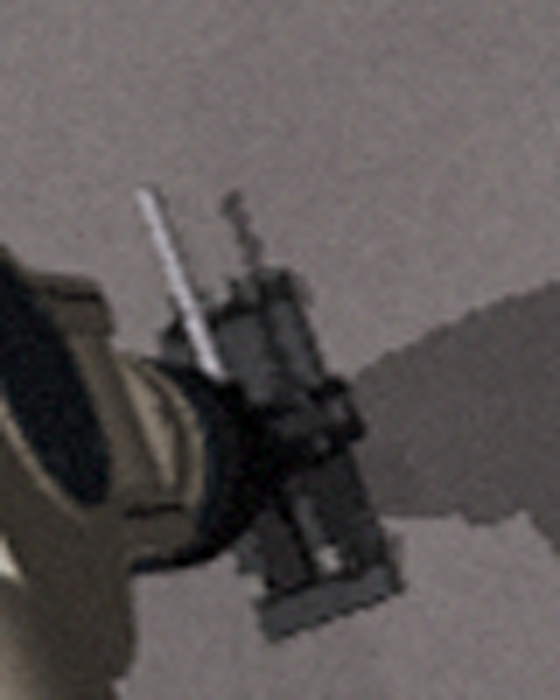

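```bash
python3 -m creep '0.001 0 0.004 0 8;0.0005 0 0.005 0 8;0 0 0.002 0 8;0 0 0 0 8;0 0 0 0 8'
python3 - <<'E'
from h import *
rep((471.5,299.8,19),203.7)
E
python3 -m creep '0 0 0.0015 0 8;0 0 0 0 8;0 0 0 0 8'
python3 - <<'E'
from h import *
rep((471.5,299.8,19),203.7)
E
```

```text
time: 28.45
eef_pos: [471.6, 300.1, 22.9]
tool_rot: [-0.206, 0.978, -0.002, 0.02]
ft_force: [1.0, 0.3, -0.8]
opening: 14.1
t 28.45 p [471.6 300.1  22.9] xyaw -156.23 tz [ 0.0405  0.0046 -0.9992] F [ 0.98  0.32 -0.78] M [-0.01  0.12  0.06] op 14.1 q [ 0.42  0.38 -0.33  0.83 -0.01  0.01]
units [ 0.0005 -0.0002  0.0051]
turn units 0.0006
time: 28.7
eef_pos: [471.7, 300.1, 21.7]
tool_rot: [-0.206, 0.978, -0.002, 0.02]
ft_force: [0.1, -0.3, -1.6]
opening: 13.9
t 28.7 p [471.7 300.1  21.7] xyaw -156.23 tz [ 0.0406  0.0046 -0.9992] F [ 0.12 -0.3  -1.58] M [-0.03  0.08 -0.04] op 13.9 q [ 0.42  0.38 -0.33  0.82 -0.01  0.01]
units [ 0.0006 -0.0002  0.0036]
turn units 0.0006
```

```bash
python3 -m creep '0 0 0.0015 0 8;0 0 0 0 8;0 0 0 0 8'
python3 - <<'E'
from h import *
rep((471.5,299.8,19),203.7)
E
python3 -m creep '0 0 0.001 0 8;0 0 0 0 8;0 0 0 0 8'
python3 - <<'E'
from h import *
rep((471.5,299.8,19),203.7)
E
```

```text
time: 28.95
eef_pos: [471.9, 300.2, 20.6]
tool_rot: [-0.206, 0.978, -0.002, 0.021]
ft_force: [-0.1, 0.5, -1.4]
opening: 13.8
t 28.95 p [471.9 300.2  20.6] xyaw -156.23 tz [ 0.041   0.0048 -0.9991] F [-0.13  0.53 -1.38] M [ 0.01  0.09 -0.05] op 13.8 q [ 0.42  0.38 -0.33  0.82 -0.01  0.01]
units [ 0.0008 -0.0002  0.0022]
turn units 0.0006
time: 29.2
eef_pos: [472.0, 300.2, 19.9]
tool_rot: [-0.206, 0.978, -0.002, 0.021]
ft_force: [0.1, 1.5, -0.8]
opening: 14.0
t 29.2 p [472.  300.2  19.9] xyaw -156.22 tz [ 0.0411  0.0048 -0.9991] F [ 0.12  1.52 -0.78] M [0.02 0.1  0.04] op 14.0 q [ 0.42  0.38 -0.33  0.82 -0.01  0.01]
units [ 0.0009 -0.0003  0.0011]
turn units 0.0007
```

```bash
python3 -m creep '0 0 0.001 0 8;0 0 0 0 8;0 0 0 0 8'
python3 - <<'E'
from h import *
rep((471.5,299.8,19),203.7)
a,b=both(); crop(a,380,460,190,260,8,"s23")
E
```

```text
time: 29.45
eef_pos: [472.0, 300.2, 19.4]
tool_rot: [-0.206, 0.978, -0.002, 0.021]
ft_force: [-0.7, 0.8, 1.4]
opening: 14.1
t 29.45 p [472.  300.2  19.4] xyaw -156.23 tz [ 0.0414  0.0049 -0.9991] F [-0.68  0.82  1.37] M [-0.12  0.24 -0.  ] op 14.1 q [ 0.42  0.38 -0.33  0.82 -0.01  0.01]
units [ 0.0009 -0.0002  0.0006]
turn units 0.0006
```

View pics/s23.png

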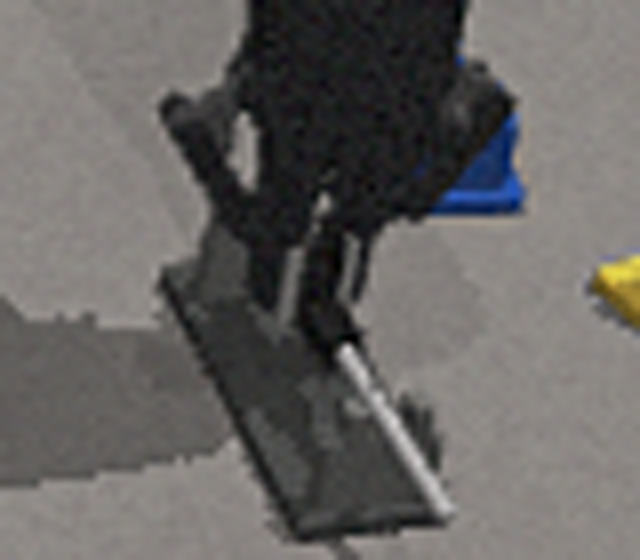

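Contact felt (Fz +2.7 N). The rod shows the same junction (342,350) and tip (445,515) as at first. I release it slowly.

```bash
python3 -m creep '0 0 0 0 15;0 0 0 0 17;0 0 0 0 19;0 0 0 0 22;0 0 0 0 26;0 0 0 0 34;0 0 0 0 42;0 0 0 0 50;0 0 0 0 50' 20
python3 - <<'E'
from h import *
rep((471.5,299.8,19),203.7)
a,b=both(); crop(a,380,460,190,260,8,"s24")
E
```

```text
time: 30.3
eef_pos: [472.5, 300.4, 19.4]
tool_rot: [-0.206, 0.978, -0.002, 0.021]
ft_force: [0.1, 0.5, -0.1]
opening: 50.1
t 30.3 p [472.5 300.4  19.4] xyaw -156.23 tz [ 0.0421  0.0053 -0.9991] F [ 0.14  0.51 -0.06] M [-0.02  0.02 -0.01] op 50.1 q [ 0.42  0.38 -0.33  0.82 -0.01  0.01]
units [ 0.0015 -0.0003  0.0005]
turn units 0.0007
```

View pics/s24.png

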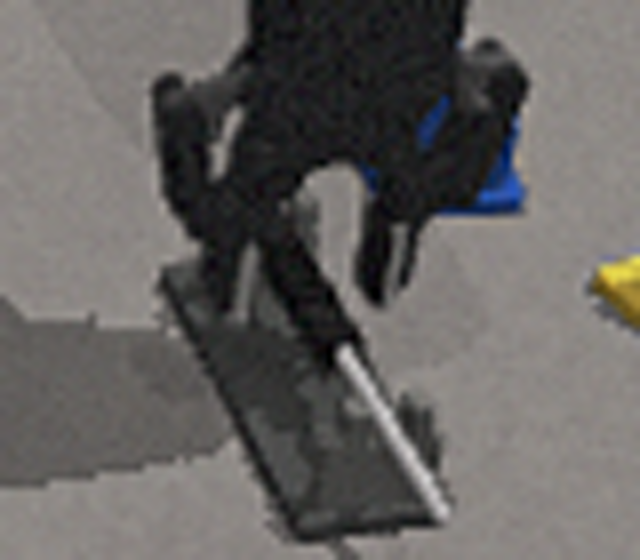

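```bash
python3 -m creep '0 0 -0.008 0 50;0 0 -0.015 0 50;0 0 -0.02 0 50;0 0 -0.025 0 40;0 0 -0.03 0 20;0 0 -0.03 0 0;0 0 -0.03 0 0;0 0 -0.03 0 0;0 0 -0.025 0 0;0 0 -0.01 0 0;0 0 0 0 0;0 0 0 0 0'
python3 - <<'E'
from h import *
rep((534.4,-88.1,190),203.7)
E
```

```text
time: 31.4
eef_pos: [463.6, 298.8, 197.5]
tool_rot: [-0.206, 0.978, -0.002, 0.021]
ft_force: [0.4, 0.1, -0.2]
opening: -0.1
t 31.4 p [463.6 298.8 197.5] xyaw -156.22 tz [ 0.0414  0.005  -0.9991] F [ 0.42  0.06 -0.2 ] M [-0.    0.12  0.01] op -0.1 q [ 0.43  0.24 -0.05  1.24 -0.01  0.01]
units [ 0.1219 -0.5101  0.0114]
turn units 0.0007
```

```bash
python3 -m creep '0.004 -0.015 0 0 0;0.008 -0.033 0 0 0;0.01 -0.042 0 0 0;0.01 -0.042 0 0 0;0.01 -0.042 0 0 0;0.01 -0.042 0 0 0;0.01 -0.042 0 0 0;0.01 -0.042 0 0 0;0.01 -0.042 0 0 0;0.01 -0.042 0 0 0;0.008 -0.033 0 0 0;0.005 -0.02 0 0 0;0.002 -0.01 0 0 0;0 0 0 0 0;0 0 0 0 0'
python3 - <<'E'
from h import *
rep((534.4,-88.1,190),203.7)
E
```

```text
time: 32.65
eef_pos: [517.5, -63.2, 177.5]
tool_rot: [-0.206, 0.978, 0.001, 0.006]
ft_force: [-0.0, -0.1, -0.1]
opening: 0.3
t 32.65 p [517.5 -63.2 177.5] xyaw -156.18 tz [ 0.011   0.0048 -0.9999] F [-0.05 -0.1  -0.07] M [ 0.01 -0.02 -0.02] op 0.3 q [-0.29  0.22 -0.13  1.21  0.01 -0.7 ]
units [-0.0074 -0.0394 -0.0166]
turn units 0.001
```

```bash
python3 -m creep '-0.002 -0.012 0 0 0;-0.002 -0.014 0 0 0;-0.002 -0.008 0 0 0;0 -0.002 0 0 0;0 0 0 0 0;0 0 0 0 0'
python3 - <<'E'
from h import *
rep((534.4,-88.1,190),203.7)
a,b=both(); crop(a,210,310,150,250,7,"s30");crop(b,330,400,140,210,9,"t30")
for f in(a,b):
  for k in("knob","table_top"):
    print(k,[np.round(d["position"],1).tolist() for d in landmark_of(f,k)])
E
```

```text
time: 33.15
eef_pos: [533.8, -84.7, 176.8]
tool_rot: [-0.209, 0.978, 0.002, 0.005]
ft_force: [-0.3, -0.4, -0.4]
opening: 0.1
t 33.15 p [533.8 -84.7 176.8] xyaw -155.89 tz [ 0.0099  0.0056 -0.9999] F [-0.28 -0.42 -0.42] M [ 0.    0.06 -0.01] op 0.1 q [-0.32  0.25 -0.09  1.23  0.01 -0.74]
units [ 0.0009 -0.0044 -0.0176]
turn units 0.0036
knob [[536.1, -89.1, 142.7]]
table_top []
knob [[535.1, -89.9, 141.1], [467.3, -388.7, 0.9]]
table_top [[610.0, -60.3, 121.2]]
```

View pics/s30.png

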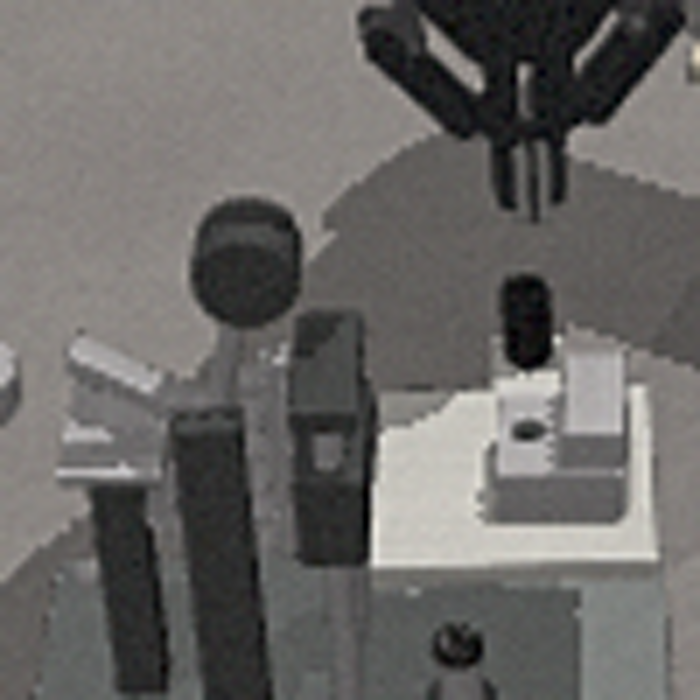

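View pics/t30.png

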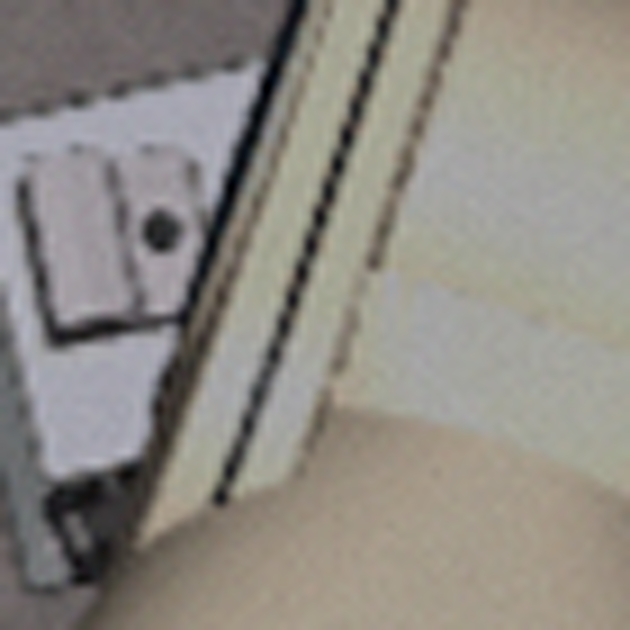

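```bash
python3 -m creep '0 -0.003 0 0.001 0;0.001 -0.0015 0 0.001 0;0 0 0.006 0 0;0 0 0.008 0 0;0 0 0.006 0 0;0 0 0 0 0;0 0 0 0 0'
python3 - <<'E'
from h import *
rep((535,-88.6,155),203.7)
a,b=both(); crop(a,260,310,160,210,14,"s31")
E
```

```text
time: 34.03
eef_pos: [534.1, -88.2, 160.2]
tool_rot: [-0.207, 0.978, 0.002, 0.005]
ft_force: [-0.7, -0.4, 0.4]
opening: -0.4
t 34.03 p [534.1 -88.2 160.2] xyaw -156.15 tz [ 0.0099  0.0056 -0.9999] F [-0.7  -0.38  0.41] M [-0.01  0.04  0.04] op -0.4 q [-0.32  0.26 -0.12  1.19  0.01 -0.74]
units [-0.0008 -0.001   0.0069]
turn units 0.0013
```

View pics/s31.png

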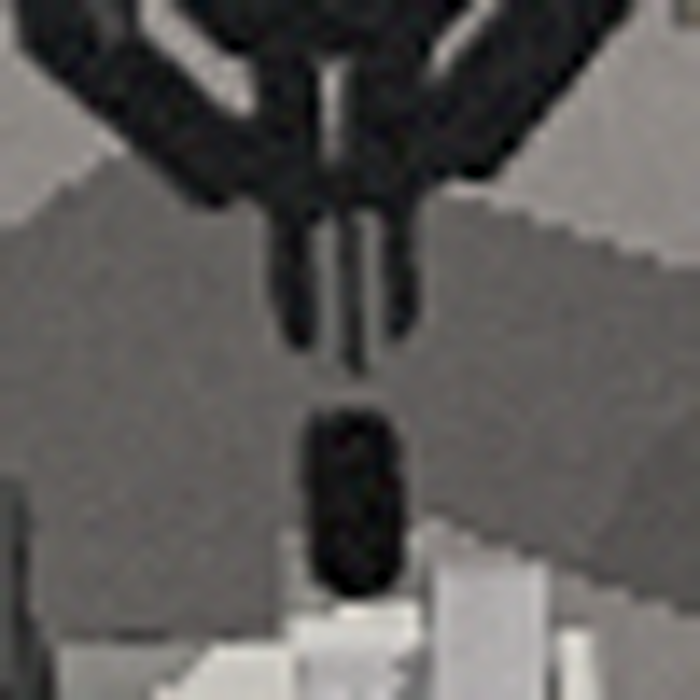

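```bash
python3 -m creep '-0.0008 -0.001 0.004 0 0;0 0 0.004 0 0;0 0 0 0 0;0 0 0 0 0'
python3 - <<'E'
from h import *
rep((535,-88.6,155),203.7)
E
python3 -m creep '0 0 0.003 0 0;0 0 0 0 0;0 0 0 0 0'
python3 - <<'E'
from h import *
rep((535,-88.6,155),203.7)
E
```

```text
time: 34.47
eef_pos: [535.5, -88.6, 154.2]
tool_rot: [-0.207, 0.978, 0.001, 0.006]
ft_force: [-0.4, -0.2, 0.2]
opening: -0.1
t 34.47 p [535.5 -88.6 154.2] xyaw -156.14 tz [ 0.0109  0.0053 -0.9999] F [-0.41 -0.2   0.17] M [-0.01 -0.02 -0.01] op -0.1 q [-0.32  0.26 -0.13  1.17  0.01 -0.74]
units [ 0.0006  0.0003 -0.0011]
turn units 0.0014
time: 34.72
eef_pos: [535.6, -88.6, 151.8]
tool_rot: [-0.207, 0.978, 0.001, 0.006]
ft_force: [-0.9, -0.5, -0.2]
opening: -0.1
t 34.72 p [535.6 -88.6 151.8] xyaw -156.14 tz [ 0.011   0.0053 -0.9999] F [-0.94 -0.52 -0.24] M [ 0.01 -0.   -0.03] op -0.1 q [-0.32  0.27 -0.13  1.17  0.01 -0.74]
units [ 0.0006  0.0004 -0.0043]
turn units 0.0014
```

```bash
python3 -m creep '0 0 0.002 0 0;0 0 0 0 0;0 0 0 0 0'
python3 - <<'E'
from h import *
rep((535,-88.6,155),203.7)
E
python3 -m creep '0 0 0.002 0 0;0 0 0 0 0;0 0 0 0 0'
python3 - <<'E'
from h import *
rep((535,-88.6,155),203.7)
a,b=both(); crop(a,260,310,160,210,14,"s32")
E
```

```text
time: 34.97
eef_pos: [535.6, -88.6, 150.2]
tool_rot: [-0.207, 0.978, 0.001, 0.006]
ft_force: [-0.2, 0.3, 0.1]
opening: 0.2
t 34.97 p [535.6 -88.6 150.2] xyaw -156.14 tz [ 0.0112  0.0052 -0.9999] F [-0.2   0.28  0.05] M [-0.06  0.06  0.02] op 0.2 q [-0.32  0.27 -0.13  1.16  0.01 -0.74]
units [ 0.0007  0.0004 -0.0064]
turn units 0.0014
time: 35.22
eef_pos: [535.7, -88.6, 148.6]
tool_rot: [-0.207, 0.978, 0.001, 0.006]
ft_force: [0.1, 0.0, 0.7]
opening: -0.2
t 35.22 p [535.7 -88.6 148.6] xyaw -156.14 tz [ 0.0113  0.0052 -0.9999] F [0.11 0.01 0.66] M [0.03 0.03 0.01] op -0.2 q [-0.32  0.27 -0.14  1.16  0.01 -0.74]
units [ 0.0007  0.0004 -0.0085]
turn units 0.0014
```

View pics/s32.png

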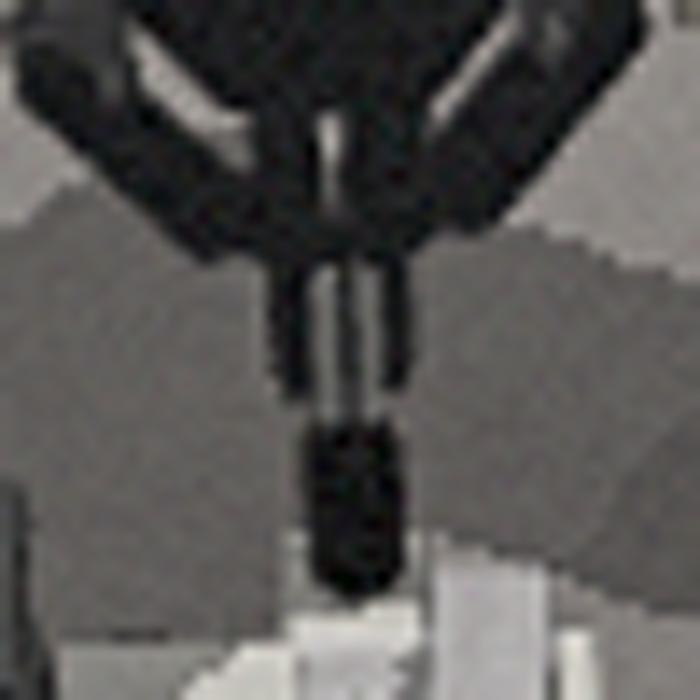

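```bash
python3 -m creep '0 0 0.002 0 0;0 0 0 0 0;0 0 0 0 0'
python3 - <<'E'
from h import *
rep()
E
python3 -m creep '0 0 0.002 0 0;0 0 0 0 0;0 0 0 0 0'
python3 - <<'E'
from h import *
rep()
E
```

```text
time: 35.57
eef_pos: [535.8, -88.7, 147.0]
tool_rot: [-0.207, 0.978, 0.001, 0.006]
ft_force: [0.5, -0.5, -0.6]
opening: 0.2
t 35.57 p [535.8 -88.7 147. ] xyaw -156.14 tz [ 0.0115  0.0051 -0.9999] F [ 0.49 -0.55 -0.58] M [-0.01  0.02  0.03] op 0.2 q [-0.32  0.27 -0.14  1.15  0.01 -0.74]
time: 35.82
eef_pos: [535.7, -88.6, 145.3]
tool_rot: [-0.207, 0.978, 0.001, 0.006]
ft_force: [-0.2, -0.6, -0.5]
opening: -0.1
t 35.82 p [535.7 -88.6 145.3] xyaw -156.13 tz [ 0.0114  0.0051 -0.9999] F [-0.2  -0.56 -0.49] M [-0.04 -0.03 -0.03] op -0.1 q [-0.32  0.27 -0.14  1.15  0.01 -0.74]
```

```bash
python3 -m creep '0 0 0.002 0 0;0 0 0 0 0;0 0 0 0 0'
python3 - <<'E'
from h import *
rep()
E
```

```text
time: 36.07
eef_pos: [535.7, -88.6, 143.7]
tool_rot: [-0.207, 0.978, 0.001, 0.006]
ft_force: [-0.4, -0.8, 0.9]
opening: 0.4
t 36.07 p [535.7 -88.6 143.7] xyaw -156.14 tz [ 0.0114  0.0051 -0.9999] F [-0.42 -0.75  0.92] M [-0.01 -0.02  0.03] op 0.4 q [-0.32  0.27 -0.15  1.15  0.01 -0.74]
```

Run:
```python
from h import *
a,b=both(); crop(a,260,310,160,210,14,"s33")
crop(b,320,400,140,210,9,"t33")
s,R=st();p=np.array(s["eef_pos"])
f=lambda X:np.round((px(a,X)-[260,160]+.5)*14)
for h in(-17,0,10,20): print(h,f(p-R[:,2]*h))
print("knob top",f((535,-88.6,162)),f((535,-88.6,126)))
```

```text
-17 [351. 570.]
0 [348. 503.]
10 [347. 463.]
20 [345. 422.]
knob top [346. 428.] [352. 570.]
```

View pics/s33.png

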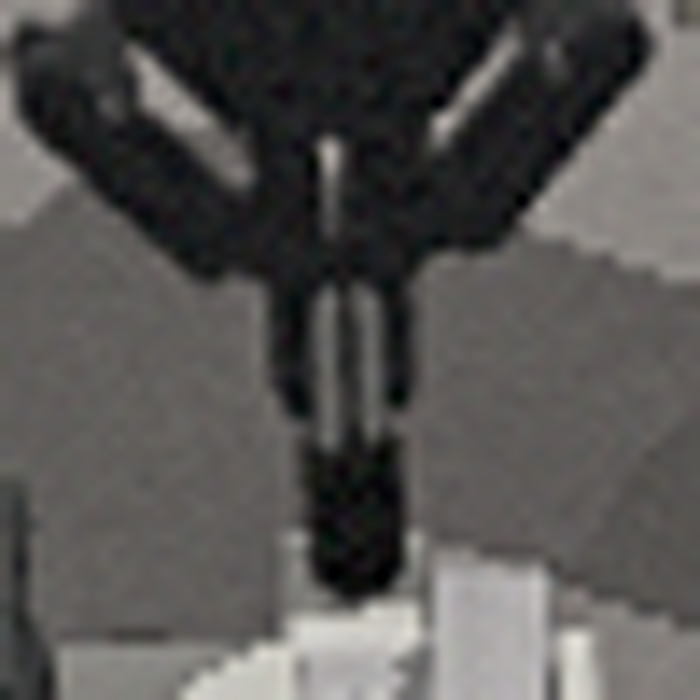

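View pics/t33.png

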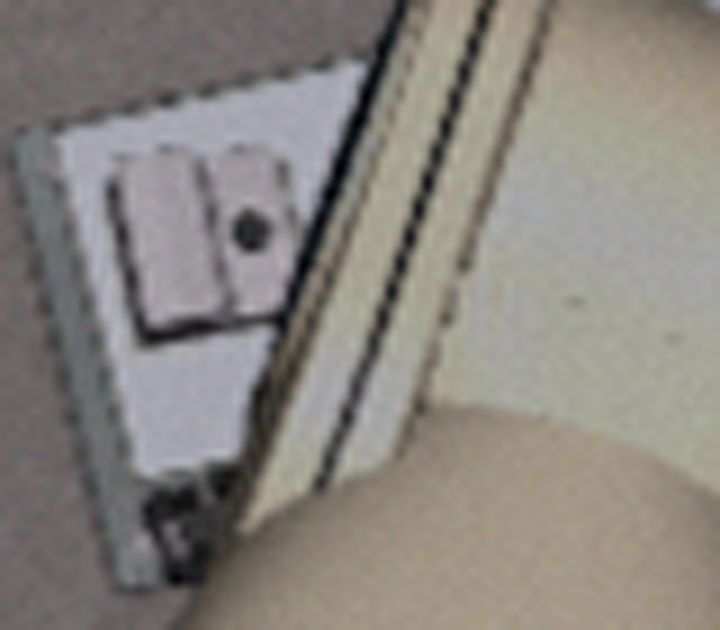

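```bash
python3 -m creep '0 0 0.002 0 0;0 0 0 0 0'
python3 - <<'E'
from h import *
rep()
E
python3 -m creep '0 0 0.002 0 0;0 0 0 0 0'
python3 - <<'E'
from h import *
rep()
a,b=both(); crop(a,260,310,160,210,14,"s34")
E
```

```text
time: 36.33
eef_pos: [535.8, -88.6, 142.1]
tool_rot: [-0.207, 0.978, 0.001, 0.006]
ft_force: [0.3, -0.2, -0.1]
opening: -0.0
t 36.33 p [535.8 -88.6 142.1] xyaw -156.14 tz [ 0.0115  0.0051 -0.9999] F [ 0.26 -0.23 -0.12] M [-0.   -0.03 -0.02] op -0.0 q [-0.32  0.27 -0.15  1.14  0.01 -0.74]
time: 36.5
eef_pos: [536.0, -88.7, 140.8]
tool_rot: [-0.207, 0.978, 0.001, 0.006]
ft_force: [-0.6, -0.3, 0.3]
opening: -0.1
t 36.5 p [536.  -88.7 140.8] xyaw -156.14 tz [ 0.012   0.0049 -0.9999] F [-0.6  -0.31  0.27] M [0.03 0.05 0.  ] op -0.1 q [-0.32  0.27 -0.15  1.14  0.01 -0.74]
```

View pics/s34.png

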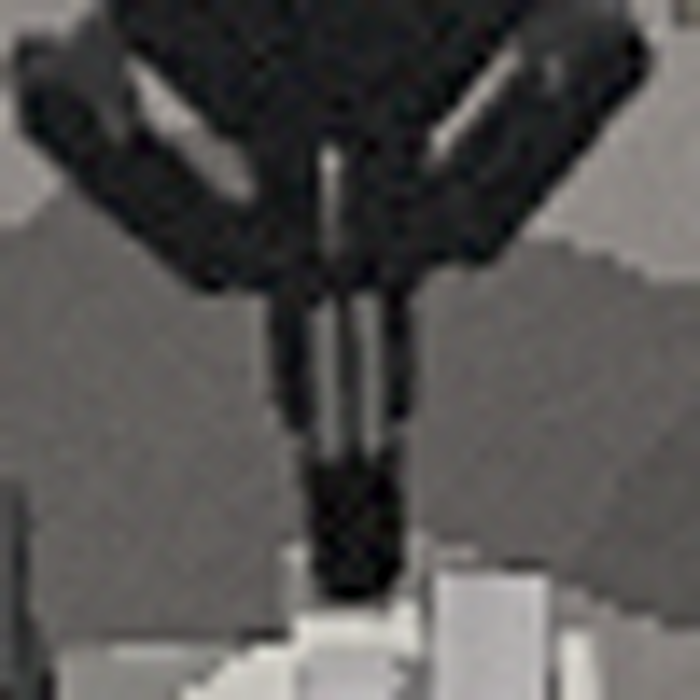

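```bash
python3 -m creep '0 0 0.002 0 0;0 0 0.003 0 0;0 0 0.003 0 0;0 0 0.003 0 0'
python3 - <<'E'
from h import *
rep((535,-88.6,120))
E
python3 -m creep '0 0 0.003 0 0;0 0 0.003 0 0;0 0 0.003 0 0;0 0 0.003 0 0'
python3 - <<'E'
from h import *
rep((535,-88.6,120))
a,b=both(); crop(a,210,310,150,250,7,"s35")
E
```

```text
time: 36.93
eef_pos: [536.1, -88.7, 133.6]
tool_rot: [-0.207, 0.978, 0.001, 0.007]
ft_force: [-1.5, -0.4, 4.5]
opening: 0.3
t 36.93 p [536.1 -88.7 133.6] xyaw -156.14 tz [ 0.0134  0.0042 -0.9999] F [-1.49 -0.36  4.53] M [ 0.04  0.41 -0.  ] op 0.3 q [-0.32  0.28 -0.17  1.12  0.01 -0.74]
units [0.0015 0.0007 0.0181]
time: 37.27
eef_pos: [536.1, -88.7, 125.2]
tool_rot: [-0.207, 0.978, 0.0, 0.008]
ft_force: [-1.2, 1.1, 5.0]
opening: -0.2
t 37.27 p [536.1 -88.7 125.2] xyaw -156.13 tz [ 0.0146  0.0034 -0.9999] F [-1.24  1.08  4.99] M [0.03 0.41 0.01] op -0.2 q [-0.32  0.28 -0.18  1.1   0.01 -0.74]
units [0.0013 0.0007 0.0069]
```

View pics/s35.png

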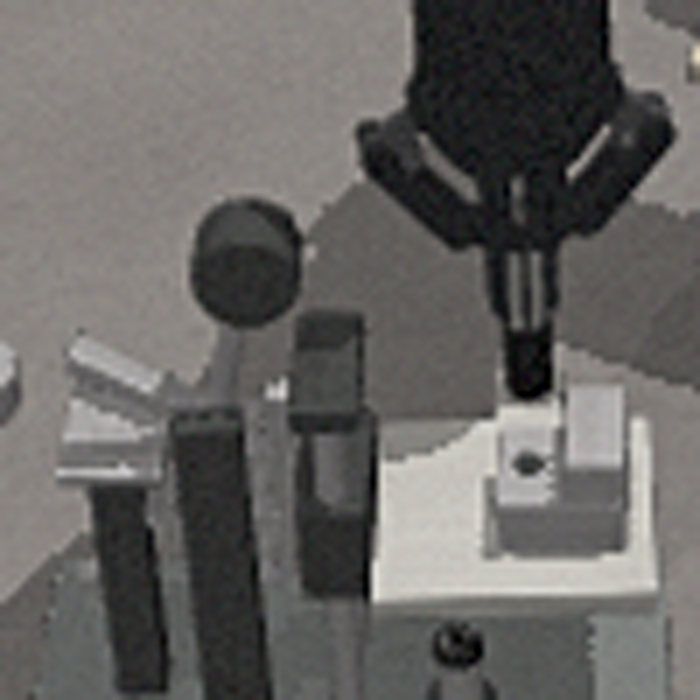

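```bash
python3 -m creep '0.0003 0.0002 0.003 0 0;0.0003 0 0.003 0 0;0 0 0.003 0 0;0 0 0.003 0 0;0 0 0.003 0 0;0 0 0.003 0 0;0 0 0.003 0 0'
python3 - <<'E'
from h import *
rep((535,-88.6,100))
E
python3 -m creep '0 0 0.0025 0 0;0 0 0.0025 0 0;0 0 0.002 0 0'
python3 - <<'E'
from h import *
rep((535,-88.6,100))
E
```

```text
time: 37.95
eef_pos: [536.1, -88.7, 109.4]
tool_rot: [-0.207, 0.978, -0.0, 0.008]
ft_force: [-1.7, 0.5, 5.7]
opening: 0.2
t 37.95 p [536.1 -88.7 109.4] xyaw -156.13 tz [ 0.0164  0.003  -0.9999] F [-1.73  0.49  5.66] M [ 0.09  0.24 -0.01] op 0.2 q [-0.32  0.29 -0.21  1.06  0.01 -0.74]
units [0.0015 0.0008 0.0125]
time: 38.2
eef_pos: [536.1, -88.7, 103.7]
tool_rot: [-0.207, 0.978, -0.0, 0.008]
ft_force: [-1.2, 0.8, 5.5]
opening: -0.2
t 38.2 p [536.1 -88.7 103.7] xyaw -156.12 tz [ 0.0166  0.0029 -0.9999] F [-1.21  0.82  5.51] M [0.08 0.32 0.03] op -0.2 q [-0.32  0.29 -0.22  1.04  0.01 -0.74]
units [0.0014 0.0007 0.0049]
```

```bash
python3 -m creep '0 0 0.002 0 0;0 0 0.002 0 0'
python3 - <<'E'
from h import *
rep()
E
python3 -m creep '0 0 0.0015 0 0;0 0 0.0015 0 0'
python3 - <<'E'
from h import *
rep()
E
python3 -m creep '0 0 0.0015 0 0;0 0 0.0015 0 0'
python3 - <<'E'
from h import *
rep()
E
```

```text
time: 38.37
eef_pos: [536.1, -88.7, 100.5]
tool_rot: [-0.207, 0.978, -0.0, 0.008]
ft_force: [-1.4, 1.3, 5.0]
opening: -0.4
t 38.37 p [536.1 -88.7 100.5] xyaw -156.13 tz [ 0.0166  0.0028 -0.9999] F [-1.43  1.33  5.  ] M [0.01 0.35 0.  ] op -0.4 q [-0.32  0.3  -0.23  1.03  0.01 -0.74]
time: 38.53
eef_pos: [536.1, -88.7, 98.0]
tool_rot: [-0.207, 0.978, -0.0, 0.008]
ft_force: [-1.5, -0.1, 4.2]
opening: -0.2
t 38.53 p [536.1 -88.7  98. ] xyaw -156.13 tz [ 0.0166  0.0027 -0.9999] F [-1.5  -0.11  4.18] M [0.04 0.35 0.04] op -0.2 q [-0.32  0.3  -0.23  1.03  0.01 -0.74]
time: 38.7
eef_pos: [536.1, -88.7, 95.5]
tool_rot: [-0.207, 0.978, -0.0, 0.008]
ft_force: [-1.4, -0.4, 5.4]
opening: 0.1
t 38.7 p [536.1 -88.7  95.5] xyaw -156.13 tz [ 0.0164  0.0028 -0.9999] F [-1.4  -0.42  5.37] M [0.06 0.34 0.02] op 0.1 q [-0.32  0.3  -0.23  1.02  0.01 -0.74]
```

```bash
python3 -m creep '0 0 0.0015 0 0;0 0 0.0015 0 0'
python3 - <<'E'
from h import *
rep()
E
python3 -m creep '0 0 0.0015 0 0;0 0 0.0015 0 0'
python3 - <<'E'
from h import *
rep()
E
```

```text
time: 38.87
eef_pos: [536.1, -88.7, 93.0]
tool_rot: [-0.207, 0.978, -0.0, 0.008]
ft_force: [-1.7, -0.5, 5.0]
opening: 0.2
t 38.87 p [536.1 -88.7  93. ] xyaw -156.13 tz [ 0.0164  0.0027 -0.9999] F [-1.66 -0.5   5.03] M [-0.01  0.38  0.02] op 0.2 q [-0.32  0.3  -0.24  1.02  0.01 -0.74]
time: 39.03
eef_pos: [536.2, -88.8, 91.6]
tool_rot: [-0.207, 0.978, -0.001, 0.009]
ft_force: [-10.5, 2.1, 28.0]
opening: -0.2
t 39.03 p [536.2 -88.8  91.6] xyaw -156.13 tz [ 0.017   0.0023 -0.9999] F [-10.49   2.08  28.03] M [ 0.43  1.98 -0.01] op -0.2 q [-0.32  0.3  -0.24  1.01  0.01 -0.74]
```

```bash
python3 -m creep '0 0 0 0 0'; python3 -c "
from h import *
rep()"; python3 -m creep '0 0 0.0005 0 0;0 0 0 0 0'; python3 -c "
from h import *
rep()"
```

```text
time: 39.12
eef_pos: [536.2, -88.8, 92.0]
tool_rot: [-0.207, 0.978, -0.001, 0.009]
ft_force: [-1.2, 0.1, 0.4]
opening: -0.1
t 39.12 p [536.2 -88.8  92. ] xyaw -156.12 tz [ 0.0175  0.0021 -0.9998] F [-1.21  0.12  0.35] M [ 0.02 -0.04  0.02] op -0.1 q [-0.32  0.3  -0.24  1.01  0.01 -0.74]
time: 39.28
eef_pos: [536.3, -88.8, 91.8]
tool_rot: [-0.207, 0.978, -0.001, 0.009]
ft_force: [-1.1, 0.8, 5.2]
opening: 0.1
t 39.28 p [536.3 -88.8  91.8] xyaw -156.12 tz [ 0.0182  0.0019 -0.9998] F [-1.08  0.82  5.17] M [ 0.1   0.32 -0.04] op 0.1 q [-0.32  0.3  -0.24  1.01  0.01 -0.74]
```

```bash
python3 -m creep '0 0 0.001 0 0'; python3 -c "
from h import *
rep()"; python3 -m creep '0 0 -0.001 0 0;0 0 -0.004 0 0;0 0 -0.008 0 0;0 0 -0.015 0 0;0 0 -0.02 0 0;0 0 -0.025 0 0;0 0 -0.025 0 0;0 0 -0.025 0 0;0 0 -0.025 0 0;0 0 -0.02 0 0;0.02 0 -0.02 0 0;0.03 0 -0.01 0 0;0.03 0.02 0 0 0;0.03 0.03 0 0 0;0.03 0.03 0 0 0;0.02 0.03 0 0 0;0.01 0.01 0 0 0;0 0 0 0 0;0 0 0 0 0'
python3 - <<'E'
from h import *
rep()
a,b=both()
cv2.imwrite("pics/sF.png",a["pixels"][:,:,::-1]);cv2.imwrite("pics/tF.png",b["pixels"][:,:,::-1])
crop(a,205,315,160,270,6,"s40");crop(b,180,430,120,260,3,"t40")
for f in(a,b):
  for k in("rod_grip","rod_tip","cradle_seat","workpiece","table_top","knob","pawl_tail","stand","cal_sphere","ring_gauge","clamp_block"):
    print(k,[np.round(d["position"],1).tolist() for d in landmark_of(f,k)])
E
```

```text
time: 39.37
eef_pos: [536.3, -88.8, 91.6]
tool_rot: [-0.207, 0.978, -0.001, 0.009]
ft_force: [-6.2, 2.2, 20.1]
opening: -0.2
t 39.37 p [536.3 -88.8  91.6] xyaw -156.12 tz [ 0.0185  0.0017 -0.9998] F [-6.23  2.17 20.08] M [ 0.36  1.43 -0.02] op -0.2 q [-0.32  0.3  -0.24  1.01  0.01 -0.74]
time: 40.95
eef_pos: [374.9, -57.9, 244.6]
tool_rot: [-0.207, 0.978, 0.0, 0.007]
ft_force: [0.3, 0.3, -0.6]
opening: -0.3
t 40.95 p [374.9 -57.9 244.6] xyaw -156.14 tz [ 0.0142  0.0034 -0.9999] F [ 0.31  0.35 -0.64] M [ 0.02 -0.    0.05] op -0.3 q [-0.38 -0.05 -0.26  1.35  0.01 -0.8 ]
rod_grip [[603.2, 135.6, 8.3], [741.7, 213.1, 4.1], [474.5, 299.6, 45.7]]
rod_tip [[827.1, 294.9, 6.5], [489.5, 103.2, 5.4], [582.8, 351.2, 44.5], [650.6, -215.2, 170.0]]
cradle_seat [[426.6, 483.3, 47.6], [472.6, 302.0, 46.2], [270.1, 338.8, 44.0]]
workpiece [[612.6, -48.4, 75.1]]
table_top [[605.5, -55.2, 75.1]]
knob [[537.5, -89.0, 93.1], [606.3, -58.5, 73.7]]
pawl_tail [[649.6, -215.6, 166.3], [655.6, -451.1, -0.2]]
stand [[626.7, -140.9, 1.0]]
cal_sphere [[476.0, -389.4, -1.6], [387.3, 88.8, 0.7]]
ring_gauge [[473.8, -382.9, -0.5]]
clamp_block [[655.5, -450.8, 0.1]]
rod_grip [[744.2, 210.1, 4.6], [468.9, 303.8, 44.8], [604.3, 132.1, 9.2]]
rod_tip [[582.1, 349.9, 43.7], [651.3, -222.7, 171.3], [485.8, 103.7, 8.6]]
cradle_seat [[273.4, 344.5, 46.0], [611.9, -53.7, 70.3], [471.8, 304.3, 43.2], [423.9, 481.5, 49.5]]
workpiece [[609.2, -54.3, 72.0]]
table_top [[608.7, -58.1, 71.8], [467.8, -387.8, -1.6]]
knob [[534.5, -92.6, 89.2]]
pawl_tail [[652.3, -221.3, 170.7]]
stand [[629.1, -136.9, 1.7]]
cal_sphere [[388.1, 84.2, 1.2]]
ring_gauge [[468.2, -387.1, 1.6]]
clamp_block [[655.1, -452.6, -1.1]]
```

View pics/s40.png

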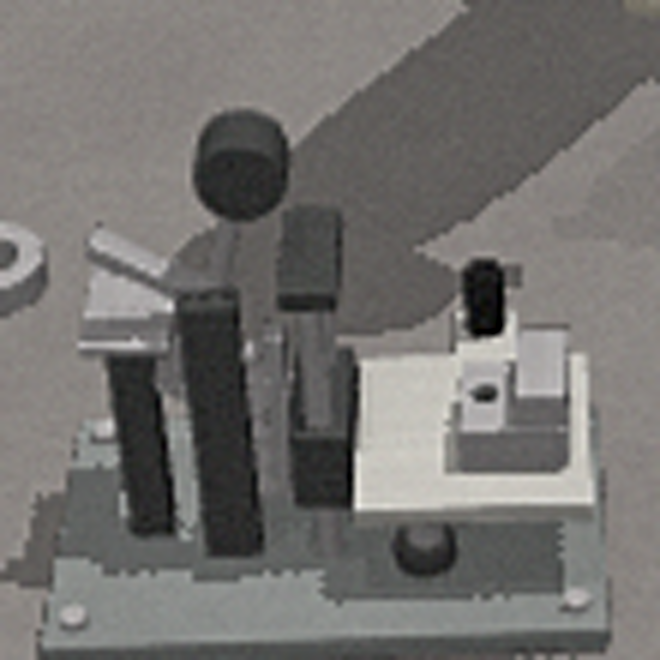

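View pics/tF.png

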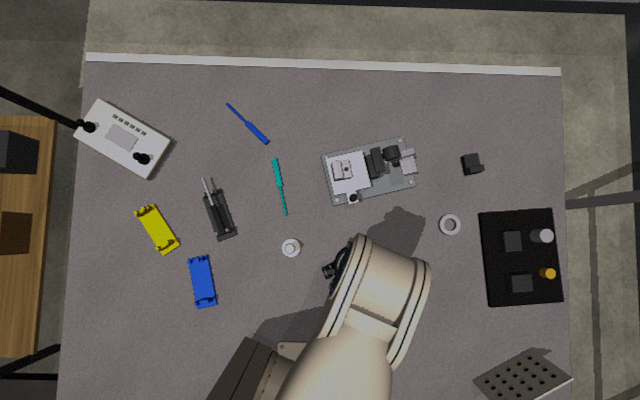

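View pics/sF.png

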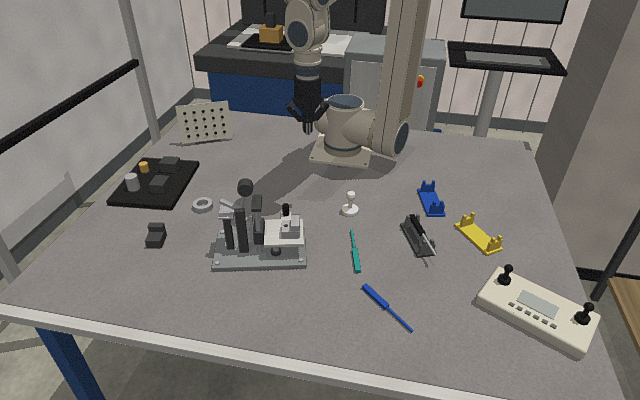

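Run:
```python
import cv2,numpy as np
o=[];
for n,F,r in(("scene0","sF",(200,270,390,450)),("top0","tF",(165,250,190,250))):
    for k in(n,F):
        im=cv2.imread(f"pics/{k}.png")[r[0]:r[1],r[2]:r[3]]; o.append(cv2.resize(im,(260,300) ,interpolation=cv2.INTER_CUBIC))
h=np.zeros((600,520,3),np.uint8);h[:300,:260]=o[0];h[:300,260:]=o[1];h[300:,:260]=o[2];h[300:,260:]=o[3];cv2.imwrite("pics/cmp.png",h)
```

```text
(no output)
```

View pics/cmp.png

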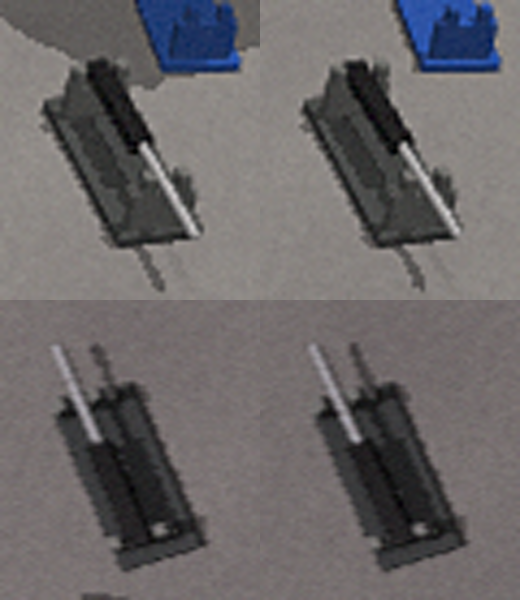

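The rod lies in the cradle as it did at first, before (left) and after (right) in both views. I hand the job in.

```bash
python3 -c "
from rig import *
print(hand_in())"
```

```text
the job is handed in; nothing more can be done
None
```

The job is done and handed in at about 41 s of the 72 s allowed. No verdict was reported.

**What I did**
- **Pawl:** I took the black rod from the grey cradle and laid its shaft on the ledge, feeling contact at about 2–3 N. I slid the tip under the tail and lifted it about 16 mm. The lifting load was about 2.5 N, then fell to nothing as the pawl tumbled over.
- **Rod:** I set it back in its cradle and felt it touch down before releasing it.
- **Table:** I pushed the knob down with closed fingers at about 5 N. After roughly 50 mm the table met its stop, where the force jumped to 28 N. Pressing once more gave 20 N with no further travel.

**Last checks**
- The pawl stays tipped over, with the tail raised (reported about 20 mm above its start) and clear.
- The networks put the table top at about 72–75 mm, down from about 121 mm. The workpiece shows in its place on it.
- The rod looks the same in the cradle before and after in both views, and the networks' positions agree within their roughly 4 mm error. The bystanders have not moved.

**What disagreed**
- **Fingertip height:** the fingertips stood roughly 25–35 mm higher than the reported TCP implied. The first grasp therefore closed on air above the handle. I went lower by the pictures until the fingers stopped on the handle.
- **Tool tilt:** the tool axis drifted by 1–2.4° during the moves, which the rows cannot correct. The rod was therefore about 1° nose-up when set down, and settled level on release.
- **Stop force:** 28 N at the stop was a little firmer than I meant. The wrist also showed about 10 N sideways at that moment.

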